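# Slide the bracket plate under the drill-jig bridge

### The job

The bracket plate lies loose on the base of the drill jig. With the fingertips, push it flat against the long fence rail and slide it along under the low bushing bridge until its leading end is fully home against the end stop, square to the fence and touching both, ready for drilling. Only push it: keep it flat on the base, never lift or tip it, and leave the other things on the jig and the bench where they are.

Things in the scene. Friction and masses are not known exactly. Their poses are not given: they have to be found in the camera images.
- jig: Drill jig screwed to the bench, does not move. Dark steel base 200 (its x) x 350 (its y) x 12 mm; origin at the centre of its underside on the bench, z up. On it: a fence rail, a low bushing bridge and an end stop (see the points; all their numbers are mm in this frame, heights above the bench). The plate enters from the -y side and moves towards +y.
- fence (a point): Middle of the fence rail's working face, at x = 70, y = -14, z = 19. The rail is a bright steel bar along the jig's y: x = 70 to 94, y = -175 to 147, top at 26. The plate's +x long side goes against it.
- bridge (a point): Centre of the bridge's underside, at x = 36, y = 60, z = 26. Steel plate over x = -22 to 94, y = 35 to 85; underside 14 above the base (4 more than the plate's thickness), top at 38, brass bushing on top 22 across, up to 45. It stands on the fence rail and on a spacer block at x = -22 to 2, y = 35 to 85, so the passage is 68 wide (x = 2 to 70).
- stop (a point): Middle of the end stop's working face, at x = 40, y = 110, z = 19. Steel block x = 20 to 60, y = 110 to 130, top at 26. The plate's leading (+y) end goes against it.
- seat (a point): Point on the top face of the jig's base where the plate's origin lies when the plate is home: x = 40, y = 50, z = 12 mm in the jig's frame; axes parallel to the jig's.
- plate: The part: loose aluminium plate 60 (its x) x 120 (its y) x 10 mm, about 0.18 kg, 22 mm bore at y = -30, four 5 mm corner holes. Origin at the centre of its underside, z up. It starts flat on the open -y part of the base, its centre 22 to 65 mm from home sideways, turned up to 0.35 rad. Its +y end leads; home, its axes are parallel to the jig's and its last 45 mm stick out of the bridge.
- bushing: Bystander: spare headed steel drill bushing standing on the jig's base, 26 mm in diameter, 36 mm tall, origin at the centre of its underside.
- bearing: Bystander: small ball bearing lying on the jig's base, 22 mm in diameter, 7 mm high, origin at the centre of its underside.
- motor: Bystander: stepper motor standing on the bench, shaft up, 42 x 42 mm, 62 mm tall, origin at the centre of its underside.
- caliper: Bystander: digital caliper lying on the bench, 230 mm long (its x), 14 mm high, origin on its underside at mid-length.
- screwdriver: Bystander: screwdriver lying on the bench, 170 mm long along its x.
- drilled: Bystander: smaller finished aluminium plate lying on the bench, 50 x 80 x 6 mm, origin at the centre of its underside.
- gear: Bystander: black printed gear lying on the bench, 77 mm in diameter, 18 mm high at the hub, origin at the centre of its underside.

How it is judged:
By the outcome, as a careful person would: the job done as asked, in the order asked, and still so for the second after the job is handed in, with the robot touching nothing.
It also fails if it takes over 45 s, if anything falls off the work surface, if the arm or the gripper's body presses on something with over 40 N, if the wrist force passes 120 N, or if a joint passes its speed limit or range.

### The arm

A 6-joint arm with a two-finger parallel gripper is mounted at the origin on the work surface. World frame = base frame: x ahead of the robot, y to its left, z up, the work surface at z = 0. Lengths are in m, angles in rad, forces in N, time in s.
With the tool pointing down it reaches from about 0.3 to 0.775 m from the base axis. Payload 14.6 kg.
Tool frame: the origin (TCP) lies at the very end of the fingers, on their centre line; the grasp point (between the pads) lies 19 mm behind it (ctrl.hold_point_z is the distance from the TCP to the grasp point, in m); x points along the fingers, y is the direction in which the jaws open and shut, and the axes are right-handed (so a half turn about x gives the same grasp; the last joint's range is limited). The gripper opens to 94 mm and grips with 3 to 60 N. Pads are 16 mm wide; open, the fingers measure 119 mm over their backs; the gripper's body (75 mm by 177 mm) begins 78 mm behind the grasp point.
Start: joints at [-1.337, 0.3, 1.521, -0, 1.321, -0.067], TCP at [0.163, -0.525, 0.167] pointing down, gripper open.
Joint ranges: [-3.03, 3.03], [-0.79, 2.21], [0.23, 2.52], [-1.04, 4.18], [0, 3.07], [-2.55, 2.55]. Speed limits (rad/s): [2.22, 2.22, 2.57, 3.14, 3.14, 3.14].

### API

Orientations are given as [roll, pitch, yaw] about the fixed x, y, z axes, in that order (R = Rz(yaw) Ry(pitch) Rx(roll)).
In Python, from station import get_obs, camera, ticket, ctrl gives the robot as it stands.
- The arm moves only by the tool step_arm, never from a script. Its argument "motion" is a list that holds one entry, the list of rows, each a list of 6 numbers: the shift along the tool's x, y, z in m, then the turn, a rotation vector about the tool's x, y, z in degrees. A call has 1 to 12 rows; each row shifts and turns the commanded pose from where the row before left it, along the tool's axes as they then stand; what a row does not reach is not made up. A row lasts 1/8 s, in which the tool goes at most 62.5 mm and 10.7 degrees, less where a joint would pass 70% of its speed; a pose out of reach is approached as far as the arm can. A call is refused whole if a number of a shift passes 0.0625 or a number of a turn 10.7, either way. A call with a gripper value outside its range is refused whole. "fingers" is the finger opening in m, from 0 to 0.094, set as the call begins (left out, the last holds). The fingers move at their own pace and stop on an object; "squeeze" is the grip in N (left out, the last holds). Time passes only in rows, so rows that do not move let the fingers close. It gives the time, the measured TCP pose, the force and the opening at its end, in the units of the state.
- get_obs(): the state, without advancing time (a new reading comes with each control period).
- camera(name): name is "side" or "top"; returns a dict with "pixels" (400x640x3 uint8, red, green, blue), "fx", "fy", "cx", "cy" (pixels), "extrinsics" (4x4, takes a point from world to camera coordinates). Camera axes: x right, y up, looking along -z (the intrinsics and any distortion apply to the point x, -y, -z); pixel columns grow to the right and rows downward; lengths in m; the calibration is good to about 2 mm. A picture is of the moment at which its call begins. There is no depth.
- ticket.hand_in(): hands the job in, once; it reports no verdict.
The state is a dict: "time_s": time; "qpos": joint angles; "joint_vel": joint speeds; "tau": joint torques, N m; "ee_pos": TCP position; "eef_rot": TCP orientation; "force": force on the tool from outside, world axes, zero at the start; "moment": the same for the moment, N m; "grip_width": finger opening in m.
Only numpy, scipy, OpenCV 4.12 (cv2) and the standard library are available. Lean on these libraries where they do the work, as an engineer would, in place of code of your own. Each camera call takes 0.05 s, during which the arm holds its last target.

## Working session

There is one attempt and no reset: what is moved stays moved. The work goes in short steps, Python scripts to look and compute and a tool call to move; the robot and the scene stay as the last step left them, time stands still between calls to the robot, and variables do not carry over. Pictures are saved under pics/ and viewed, and the job is handed in when it is done.

Besides the shell and the picture viewer there is one more tool, called after "Call:" as name(argument=value, ...) on one line, values as JSON. step_arm: Moves the arm, as the interface text tells. Its arguments: {"type":"object","properties":{"motion":{"type":"array","items":{"type":"array","items":{"type":"array","items":{"type":"number"}}}},"fingers":{"type":"number"},"squeeze":{"type":"number"}},"required":["motion"]}

```bash
mkdir -p pics; ls; python3 - <<'E'
from station import get_obs,camera
import cv2,numpy as np
for n in("side","top"):
    c=camera(n); cv2.imwrite(f"pics/{n}0.png",c["pixels"][:,:,::-1]); np.savez(f"{n}0.npz",**c)
    print(n,c["fx"],c["fy"],c["cx"],c["cy"],[k for k in c]); print(np.round(c["extrinsics"],4))
print(get_obs())
E
```

```text
pics
side 371.84958634195726 371.84958634195726 320.91235349565136 199.1636034922962 ['pixels', 'fx', 'fy', 'cx', 'cy', 'extrinsics']
[[-0.8344 -0.5512  0.0038  0.412 ]
 [ 0.4292 -0.6454  0.6319 -0.2568]
 [-0.3459  0.5288  0.7751 -0.7127]
 [ 0.      0.      0.      1.    ]]
top 409.3174793351079 409.3174793351079 327.32046285548734 196.9011649892974 ['pixels', 'fx', 'fy', 'cx', 'cy', 'extrinsics']
[[ 0.0228 -0.9996  0.0161 -0.0318]
 [ 0.9876  0.025   0.1548 -0.5037]
 [-0.1552  0.0124  0.9878 -1.0526]
 [ 0.      0.      0.      1.    ]]
{'time_s': 0.1, 'qpos': array([-1.33661970e+00,  3.00372020e-01,  1.52151841e+00,  2.36977665e-05,
        1.32068048e+00, -6.65923099e-02]), 'joint_vel': array([ 0.00067901, -0.00079022, -0.00166776,  0.00160944,  0.00020681,
        0.00085165]), 'tau': array([ 1.89412881e-04, -5.32649124e+01, -3.53285909e+01,  7.09300605e-02,
        2.34717998e-02, -6.74524108e-05]), 'ee_pos': array([ 0.16288596, -0.52504682,  0.1661672 ]), 'eef_rot': array([-1.66084921,  1.5698178 ,  1.78150651]), 'force': array([-0.75100161, -0.3543935 , -0.26993301]), 'moment': array([ 0.01549792, -0.03245343, -0.04880709]), 'grip_width': 0.09366475181439457}
```

View pics/side0.png

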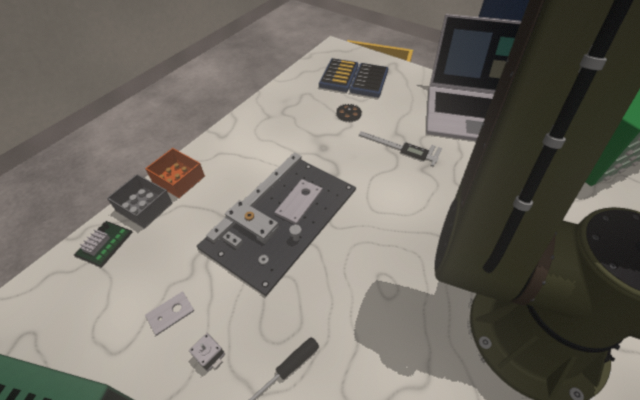

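View pics/top0.png

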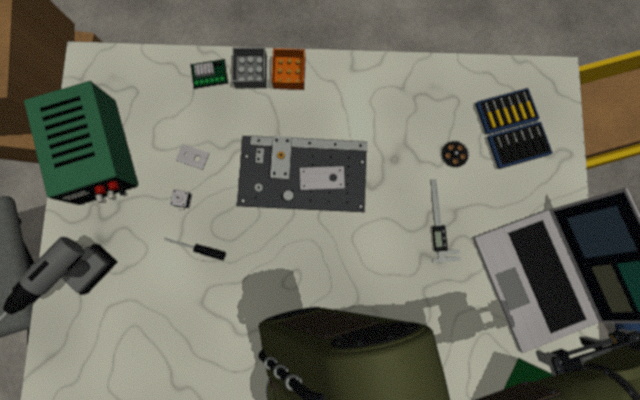

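```bash
python3 - <<'E'
import cv2,numpy as np
t=np.load("top0.npz")["pixels"][:,:,::-1];s=np.load("side0.npz")["pixels"][:,:,::-1]
cv2.imwrite("pics/tc.png",cv2.resize(t[125:225,228:378],None,fx=5,fy=5,interpolation=cv2.INTER_CUBIC))
cv2.imwrite("pics/sc.png",cv2.resize(s[145:300,190:365],None,fx=4,fy=4,interpolation=cv2.INTER_CUBIC)[:600])
E
```

```text
(no output)
```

View pics/tc.png

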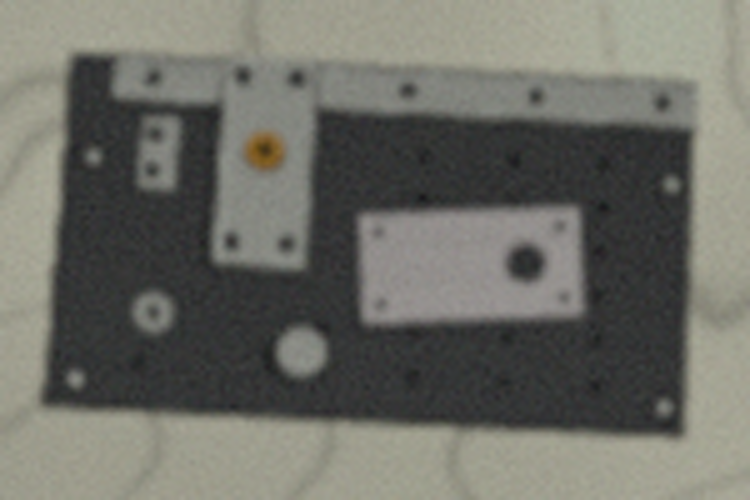

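View pics/sc.png

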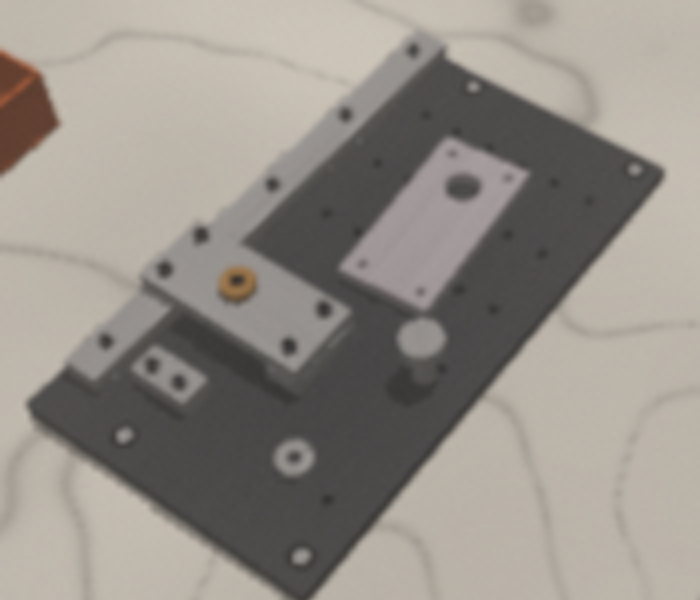

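```bash
cat > h.py <<'E'
import cv2,numpy as np
def ray(c,uv):
    E=c["extrinsics"];R=E[:3,:3];t=E[:3,3];o=-R.T@t
    uv=np.atleast_2d(uv).astype(float)
    d=np.c_[(uv[:,0]-c["cx"])/c["fx"],-(uv[:,1]-c["cy"])/c["fy"],-np.ones(len(uv))]@R
    return o,d
def plane(c,uv,z):
    o,d=ray(c,uv); return o+d*((z-o[2])/d[:,2])[:,None]
def proj(c,P):
    E=c["extrinsics"];p=np.atleast_2d(P)@E[:3,:3].T+E[:3,3]
    return np.c_[c["cx"]+c["fx"]*p[:,0]/-p[:,2], c["cy"]-c["fy"]*p[:,1]/-p[:,2]]
def tri(c1,u1,c2,u2):
    o1,d1=ray(c1,u1);o2,d2=ray(c2,u2);out=[]
    for a,b in zip(d1,d2):
        s=np.linalg.lstsq(np.c_[a,-b],o2-o1,rcond=None)[0]
        p,q=o1+a*s[0],o2+b*s[1]; out.append(np.r_[(p+q)/2,np.linalg.norm(p-q)])
    return np.array(out)
def quad(mask):
    """largest contour -> 4 line fits -> corners"""
    k=max(cv2.findContours(mask,cv2.RETR_EXTERNAL,cv2.CHAIN_APPROX_NONE)[0],key=cv2.contourArea)
    h=cv2.convexHull(k); 
    for e in np.linspace(.01,.12,40):
        a=cv2.approxPolyDP(h,e*cv2.arcLength(h,True),True)[:,0].astype(float)
        if len(a)<=4: break
    pts=k[:,0].astype(float);L=[]
    for i in range(4):
        p,q=a[i],a[(i+1)%4];v=(q-p)/np.linalg.norm(q-p);n=np.array([-v[1],v[0]])
        s=(pts-p)@v;dd=(pts-p)@n;l=np.linalg.norm(q-p)
        sel=pts[(s>.12*l)&(s<.88*l)&(abs(dd)<.06*l+2)]
        f=cv2.fitLine(sel.astype(np.float32),cv2.DIST_HUBER,0,.01,.01).ravel()
        L.append((f[2:].astype(float),f[:2].astype(float)))
    C=[]
    for i in range(4):
        (p,v),(q,w)=L[i-1],L[i]
        s=np.linalg.solve(np.c_[v,-w],q-p);C.append(p+v*s[0])
    return np.array(C)
E
python3 - <<'E'
from h import *
S=6
for n,roi in(("top",(125,225,228,378)),("side",(145,305,185,365))):
    c=np.load(n+"0.npz");im=c["pixels"][roi[0]:roi[1],roi[2]:roi[3]]
    b=cv2.resize(cv2.GaussianBlur(im,(3,3),0),None,fx=S,fy=S,interpolation=cv2.INTER_CUBIC)
    hsv=cv2.cvtColor(b,cv2.COLOR_RGB2HSV);lab=cv2.cvtColor(b,cv2.COLOR_RGB2LAB)
    for nm,p in dict(top=dict(plate=(440,240),rail=(600,100),bridge=(265,200),table=(370,30)),side=dict(plate=(430,230),rail=(300,160),bridge=(280,310),table=(500,60)))[n].items():
        off=(0 if n=="top" else 5)
        x=(p[0]/ (5 if n=="top" else 4)+off);y=p[1]/(5 if n=="top" else 4)
        print(n,nm,hsv[int(y*S),int(x*S)],lab[int(y*S),int(x*S)])
E
```

```text
top plate [ 20  11 143] [150 128 130]
top rail [ 39  14 131] [139 126 132]
top bridge [ 34  13 135] [143 126 132]
top table [ 28  26 160] [166 126 136]
side plate [176  13 161] [163 131 129]
side rail [ 13  12 150] [155 129 130]
side bridge [ 13  12 150] [155 129 130]
side table [ 18  24 193] [193 129 134]
```

```bash
cat > meas.py <<'E'
from h import *
S=6
ROI=dict(top=(120,230,222,384),side=(140,310,180,370))
def load(c,n):
    roi=ROI[n];im=np.ascontiguousarray(c["pixels"][roi[0]:roi[1],roi[2]:roi[3]])
    b=cv2.resize(cv2.GaussianBlur(im,(3,3),0),None,fx=S,fy=S,interpolation=cv2.INTER_CUBIC)
    return cv2.cvtColor(b,cv2.COLOR_RGB2LAB)[...,0],roi
def topx(roi,p): return (np.asarray(p,float)+.5)/S-.5+[roi[2],roi[0]]
def fromx(roi,p): return (np.asarray(p,float)-[roi[2],roi[0]]+.5)*S-.5
def comp(mask,seed):
    nl,l=cv2.connectedComponents(mask.astype(np.uint8));k=l[int(seed[1]),int(seed[0])]
    assert k>0; return ((l==k)*255).astype(np.uint8)
E
python3 - <<'E'
from meas import *
C={};Q={}
for n,ps,ds in(("top",(320,170),(320,200)),("side",(296,202),(250,270))):
    c=np.load(n+"0.npz");C[n]=c;L,roi=load(c,n)
    pm=comp(L>110,fromx(roi,ps)); q=topx(roi,quad(pm))
    dm=comp(L<(110 if n=="top" else 120),fromx(roi,(300,205) if n=="top" else (240,275)));d=topx(roi,quad(dm))
    print(n,"plate",q.round(2).tolist(),"dark",d.round(2).tolist())
    Q[n]=q,d
    o=cv2.cvtColor(L,cv2.COLOR_GRAY2BGR)
    for qq,col in((q,(0,0,255)),(d,(0,255,0))): cv2.polylines(o,[fromx(roi,qq).round().astype(int)],True,col,1)
    cv2.imwrite(f"pics/q_{n}.png",cv2.resize(o,None,fx=.7,fy=.7) if n=="side" else cv2.resize(o,None,fx=.8,fy=.8))
    for z,qq in((.022,q),(.012,d)):
        P=plane(c,qq,z);print(z,P.round(4).tolist(),[round(float(np.linalg.norm(P[i]-P[i-1])),4) for i in range(4)])
print(-C["top"]["extrinsics"][:3,:3].T@C["top"]["extrinsics"][:3,3])
E
```

```text
top plate [[343.24, 165.92], [344.15, 187.62], [300.05, 189.2], [299.56, 167.45]] dark [[241.31, 143.76], [366.06, 149.79], [364.06, 211.84], [236.37, 205.78]]
0.022 [[0.5942, -0.0617, 0.022], [0.5338, -0.0652, 0.022], [0.5264, 0.0546, 0.022], [0.5868, 0.058, 0.022]] [0.1199, 0.0605, 0.12, 0.0605]
0.012 [[0.6522, 0.2227, 0.012], [0.6444, -0.1251, 0.012], [0.47, -0.1211, 0.012], [0.478, 0.2265, 0.012]] [0.1743, 0.3479, 0.1745, 0.3476]
side plate [[301.11, 178.13], [322.95, 187.6], [296.04, 222.83], [273.47, 211.9]] dark [[298.37, 158.66], [356.54, 187.68], [265.32, 296.4], [200.99, 251.5]]
0.022 [[0.5949, -0.0626, 0.022], [0.532, -0.0667, 0.022], [0.5248, 0.0562, 0.022], [0.5869, 0.06, 0.022]] [0.1228, 0.0631, 0.1231, 0.0623]
0.012 [[0.6473, -0.1231, 0.012], [0.4667, -0.1202, 0.012], [0.4746, 0.2314, 0.012], [0.6569, 0.2274, 0.012]] [0.3507, 0.1807, 0.3516, 0.1824]
[ 0.33486413 -0.00622503  1.11830076]
```

```bash
ls -la pics
```

```text
total 1876
drwxr-xr-x 2 agent agent   4096 Dec  6 20:21 .
drwxr-xr-x 3 agent agent   4096 Dec  6 20:21 ..
-rw-r--r-- 1 agent agent 242020 Dec  6 20:21 q_side.png
-rw-r--r-- 1 agent agent 205885 Dec  6 20:21 q_top.png
-rw-r--r-- 1 agent agent 315719 Dec  6 20:20 sc.png
-rw-r--r-- 1 agent agent 318171 Dec  6 20:19 side0.png
-rw-r--r-- 1 agent agent 360279 Dec  6 20:20 tc.png
-rw-r--r-- 1 agent agent 455236 Dec  6 20:19 top0.png
```

```bash
cat > jig.py <<'E'
from meas import *
JO=np.array([.574,.0504]);JY=-.023
def w2j(P):
    c,s=np.cos(JY),np.sin(JY);d=np.asarray(P)[...,:2]-JO;return np.stack([c*d[...,0]+s*d[...,1],-s*d[...,0]+c*d[...,1]],-1)
def j2w(P):
    c,s=np.cos(JY),np.sin(JY);P=np.asarray(P);return np.stack([c*P[...,0]-s*P[...,1],s*P[...,0]+c*P[...,1]],-1)+JO
E
python3 - <<'E'
from jig import *
from scipy.spatial.transform import Rotation as R
from station import get_obs
T=np.load("top0.npz");Sd=np.load("side0.npz")
tp=[[343.24,165.92],[344.15,187.62],[300.05,189.2],[299.56,167.45]]
sp=[[301.11,178.13],[322.95,187.6],[296.04,222.83],[273.47,211.9]]
print("plate tri",tri(T,tp,Sd,sp).round(4).tolist())
print("base corners tri",tri(T,[[364.06,211.84],[236.37,205.78]],Sd,[[356.54,187.68],[265.32,296.4]]).round(4).tolist())
print("plate in jig mm",(1000*w2j(plane(T,tp,.022))).round(1).tolist())
# features expected: project into both views and draw
for n,c in(("top",T),("side",Sd)):
    im=c["pixels"];roi=ROI[n];f=5 if n=="top" else 3
    o=cv2.resize(im[roi[0]:roi[1],roi[2]:roi[3]],None,fx=f,fy=f,interpolation=cv2.INTER_CUBIC)[:,:,::-1].copy()
    def box(x0,x1,y0,y1,z,col):
        w=j2w(np.array([[x0,y0],[x1,y0],[x1,y1],[x0,y1]])/1000);p=proj(c,np.c_[w,np.full(4,z/1000)])
        cv2.polylines(o,[((p-[roi[2],roi[0]]+.5)*f-.5).round().astype(int)],True,col,1)
    box(-100,100,-175,175,12,(0,255,0));box(70,94,-175,147,26,(0,0,255));box(-22,94,35,85,38,(255,0,0));box(20,60,110,130,26,(0,255,255))
    cv2.imwrite(f"pics/f_{n}.png",o)
# bushing head top ~ z36+12, bearing z19
print("bushing j",1000*w2j(plane(T,[300/5+228-.4,350/5+125-.4],.048)),"bearing",1000*w2j(plane(T,[152/5+228-.4,312/5+125-.4],.019)))
s=get_obs();M=R.from_euler("xyz",s["eef_rot"]).as_matrix();print(M.round(3))
E
```

```text
plate tri [[0.594, -0.0616, 0.0235, 0.0002], [0.5326, -0.0655, 0.0231, 0.0022], [0.5265, 0.0546, 0.0189, 0.0008], [0.5879, 0.0583, 0.0194, 0.001]]
base corners tri [[0.469, -0.1218, 0.0095, 0.0028], [0.4789, 0.2284, 0.0016, 0.0008]]
plate in jig mm [[22.8, -111.6], [-37.5, -116.5], [-47.7, 3.1], [12.6, 7.8]]
bushing j [[-68.30377033  33.61737208]] bearing [[-46.68442518 117.83409802]]
[[-0.     0.296 -0.955]
 [ 0.001 -0.955 -0.296]
 [-1.    -0.001 -0.   ]]
```

View pics/f_top.png

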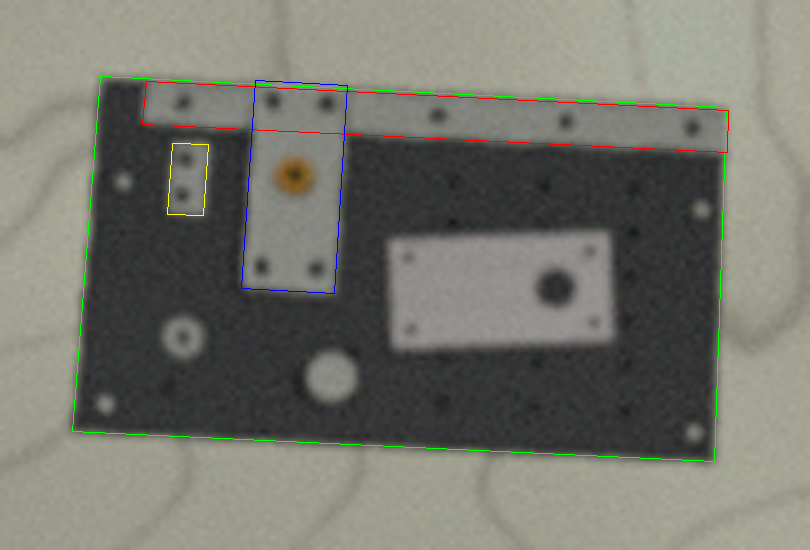

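View pics/f_side.png

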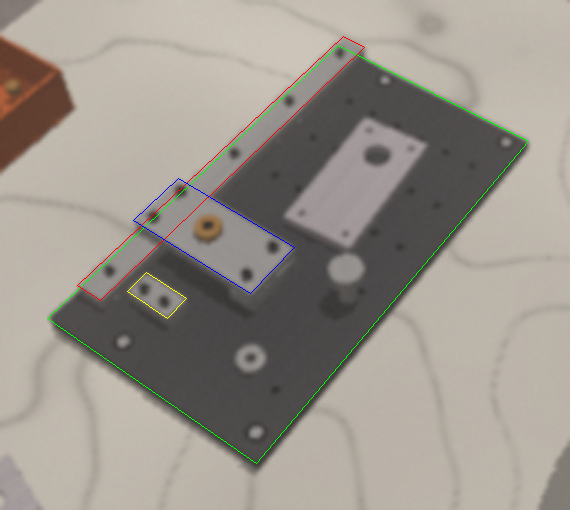

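Call:
step_arm(motion=[[[0,-0.0397,-0.0479,0,0,0],[0,-0.0397,-0.0479,0,0,0],[0,-0.0397,-0.0479,0,0,0],[0,-0.0397,-0.0479,0,0,0],[0,-0.0397,-0.0479,0,0,0],[0,-0.0397,-0.0479,0,0,0],[0,-0.0397,-0.0479,0,0,0],[0,-0.0397,-0.0479,0,0,0],[0,-0.0397,-0.0479,0,0,0],[0,-0.0397,-0.0479,0,0,0],[0,0,0,9.25,0,0],[0,0,0,9.25,0,0]]], fingers=0.05)

```text
time_s: 1.6
ee_pos: [0.5028, -0.0034, 0.1661]
eef_rot: [-0.039, 1.57, 3.077]
force: [-0.4, -0.9, 0.5]
grip_width: 0.0499
```

```bash
cat > st.py <<'E'
from jig import *
from scipy.spatial.transform import Rotation as R
from station import get_obs,camera
def st():
    s=get_obs();M=R.from_euler("xyz",s["eef_rot"]).as_matrix()
    print("t",s["time_s"],"pos",s["ee_pos"].round(4),"jig mm",(1000*w2j(s["ee_pos"])).round(1),"F",s["force"].round(1),"w",s["grip_width"].round(4))
    print("tool yaw err deg vs -jigy:",np.degrees(np.arctan2(M[1,1],M[0,1])-(JY-np.pi/2)).round(2),"toolx",M[:,0].round(4))
    return s,M
E
python3 -c "
from st import *
st()"
```

```text
Traceback (most recent call last):
  File "st.py", line 6, in st
    print("t",s["time_s"],"pos",s["ee_pos"].round(4),"jig mm",(1000*w2j(s["ee_pos"])).round(1),"F",s["force"].round(1),"w",s["grip_width"].round(4))
                                                                                                                           ^^^^^^^^^^^^^^^^^^^^^
AttributeError: 'float' object has no attribute 'round'
```

```bash
sed -i 's/s\["grip_width"\].round(4)/round(s["grip_width"],4)/' st.py
python3 -c "
from st import *
st()"
```

```text
t 1.6 pos [ 0.5028 -0.0034  0.1661] jig mm [-70.  -55.4] F [-0.4 -0.9  0.5] w 0.0499
tool yaw err deg vs -jigy: -0.15 toolx [-1.1e-03  1.0e-04 -1.0e+00]
```

Call:
step_arm(motion=[[[0.045,0,0,0,0,0],[0.045,0,0,0,0,0],[0.04,0,0,0,0,0],[0.012,0,0,0,0,0],[0.0075,0,0,0,0,0],[0,0,-0.004,0,0,0],[0,0,-0.004,0,0,0]]])

```text
time_s: 2.48
ee_pos: [0.5119, -0.0044, 0.0183]
eef_rot: [3.075, 1.569, -0.088]
force: [-0.2, 0.2, -0.7]
grip_width: 0.05
```

```bash
python3 -c "
from st import *
st()
for n,f in(('top',5),('side',3)):
    c=camera(n);r=ROI[n];cv2.imwrite(f'pics/a_{n}.png',cv2.resize(c['pixels'][r[0]:r[1],r[2]:r[3]],None,fx=f,fy=f,interpolation=cv2.INTER_CUBIC)[:,:,::-1])
"
```

```text
t 2.475 pos [ 0.5119 -0.0044  0.0183] jig mm [-60.9 -56.3] F [-0.2  0.2 -0.7] w 0.05
tool yaw err deg vs -jigy: 0.06 toolx [ 1.9e-03 -2.0e-04 -1.0e+00]
```

View pics/a_side.png

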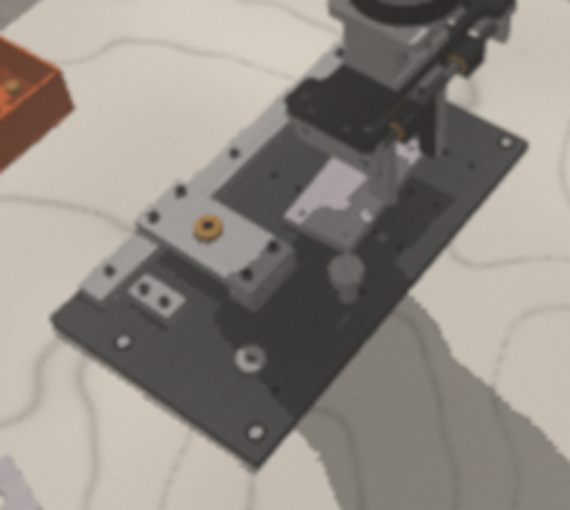

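View pics/a_top.png

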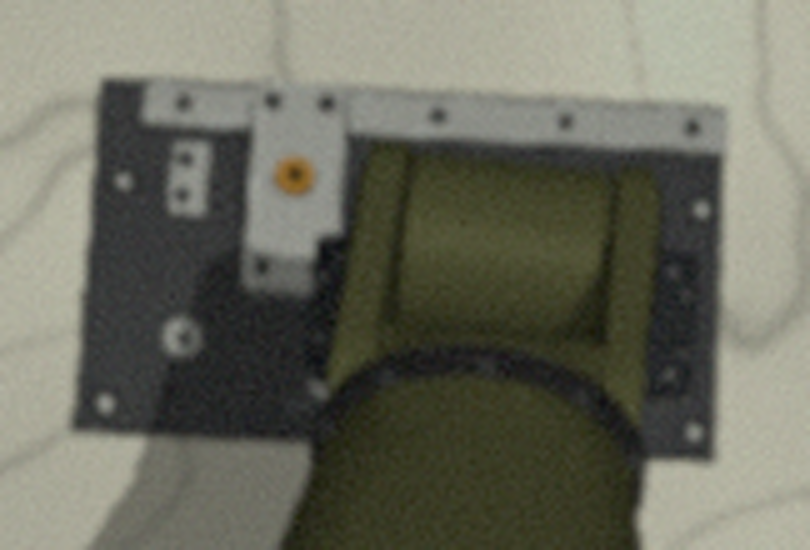

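Call:
step_arm(motion=[[[0,0,-0.004,0,0,0],[0,0,-0.004,0,0,0],[0,0,-0.005,0,0,0],[0,0,-0.005,0,0,0],[0,0,-0.005,0,0,0],[0,0,-0.005,0,0,0],[0,0,-0.005,0,0,0],[0,0,-0.005,0,0,0],[0,0,-0.005,0,0,0],[0,0,-0.005,0,0,0]]])

```text
time_s: 3.82
ee_pos: [0.5591, -0.0055, 0.0172]
eef_rot: [2.91, 1.571, -0.254]
force: [-0.1, 0.4, 0.6]
grip_width: 0.05
```

```bash
python3 -c "
from st import *
st()
for n,f in(('side',4),):
    c=camera(n);r=ROI[n];cv2.imwrite(f'pics/b_{n}.png',cv2.resize(c['pixels'][r[0]:r[0]+130,r[2]:r[3]],None,fx=f,fy=f,interpolation=cv2.INTER_CUBIC)[:,:,::-1])
"
```

```text
t 3.825 pos [ 0.5591 -0.0055  0.0172] jig mm [-13.6 -56.2] F [-0.1  0.4  0.6] w 0.05
tool yaw err deg vs -jigy: 0.05 toolx [ 0. -0. -1.]
```

View pics/b_side.png

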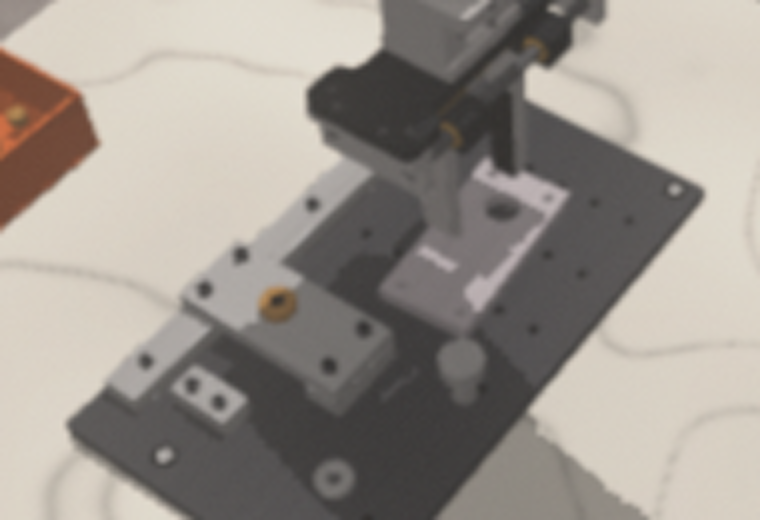

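```bash
python3 -c "
from st import *
c=np.load('side0.npz')
for y in(-24,-56,-88):
  for z in(.012,.017,.03,.05,.1):
    w=j2w(np.array([-13.6,y])/1000);p=proj(c,np.r_[w,z])[0];print(y,z,((p-[180,140])*4).round())
"
```

```text
-24 0.012 [446. 281.]
-24 0.017 [446. 276.]
-24 0.03 [444. 262.]
-24 0.05 [442. 240.]
-24 0.1 [437. 183.]
-56 0.012 [478. 246.]
-56 0.017 [478. 241.]
-56 0.03 [477. 227.]
-56 0.05 [476. 206.]
-56 0.1 [472. 148.]
-88 0.012 [510. 213.]
-88 0.017 [509. 208.]
-88 0.03 [509. 194.]
-88 0.05 [508. 172.]
-88 0.1 [506. 114.]
```

```bash
python3 -c "
from st import *
from station import ctrl
print({k:getattr(ctrl,k) for k in dir(ctrl) if not k.startswith('_')})
print(get_obs())
c=camera('side');cv2.imwrite('pics/b2.png',cv2.resize(c['pixels'][130:230,240:370],None,fx=6,fy=6,interpolation=cv2.INTER_CUBIC)[:,:,::-1])
"
```

```text
{'MotionError': <class 'station.MotionError'>, 'hold_point_z': 0.0188}
{'time_s': 3.875, 'qpos': array([-7.52145371e-02,  4.87367641e-01,  1.63516258e+00, -6.00604384e-06,
        1.01873334e+00,  1.51765369e+00]), 'joint_vel': array([ 3.71037184e-05, -7.96980302e-03,  1.39046959e-02, -1.47619998e-03,
       -7.80879137e-03,  7.85682350e-05]), 'tau': array([ 1.63811110e-01, -5.84542859e+01, -2.87558413e+01,  1.61389617e-02,
       -1.64513657e-02, -7.58338545e-03]), 'ee_pos': array([ 0.55958698, -0.00546644,  0.01718004]), 'eef_rot': array([ 3.07290895,  1.5704672 , -0.09075246]), 'force': array([ 0.97029257,  0.27952325, -0.34297334]), 'moment': array([0.02711678, 0.01993235, 0.01787374]), 'grip_width': 0.050445123448331484}
```

View pics/b2.png

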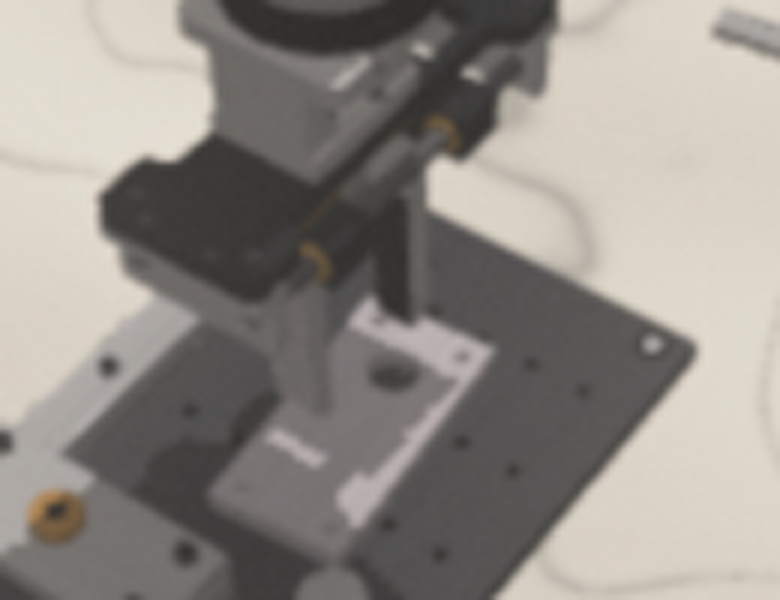

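```bash
python3 -c "
from st import *
c=np.load('side0.npz')
for nm,uv in(('near',(310,410)),('near left',(278,395)),('far right',(420,318)),('far left',(385,312))):
  uv=(np.array(uv)+.5)/6-.5+[240,130]
  for xj in(-22,-13.6,-5):
    o,d=ray(c,uv);n=np.r_[np.cos(JY),np.sin(JY),0];p0=np.r_[j2w(np.array([xj,0])/1000),0]
    P=o+d[0]*(n@(p0-o)/(n@d[0]));print(nm,xj,(1000*w2j(P)).round(1),P[2].round(4))
"
```

```text
near -22 [-22.  -17.5] 0.0702
near -13.6 [-13.6 -27. ] 0.0549
near -5 [ -5.  -36.6] 0.0393
near left -22 [-22.   -1.1] 0.0952
near left -13.6 [-13.6 -10.1] 0.0805
near left -5 [ -5.  -19.4] 0.0654
far right -22 [-22.  -87.1] 0.0578
far right -13.6 [-13.6 -98.1] 0.0422
far right -5 [  -5.  -109.5] 0.0263
far left -22 [-22.  -65.2] 0.0813
far left -13.6 [-13.6 -75.7] 0.0663
far left -5 [ -5.  -86.6] 0.0509
```

Call:
step_arm(motion=[[[0,0,0.02,0,0,0],[0,0,0.02,0,0,0],[0,0,0.016,0,0,0],[0,0,0,0,0,0],[0.005,0,0,0,0,0],[0.005,0,0,0,0,0],[0.002,0,0,0,0,0],[0,0,0,0,0,0]]])

```text
time_s: 4.92
ee_pos: [0.5028, -0.0042, 0.0049]
eef_rot: [-0.059, 1.57, 3.061]
force: [0.8, 0.2, -0.0]
grip_width: 0.0503
```

```bash
python3 -c "
from st import *
st()
c=camera('side');cv2.imwrite('pics/c2.png',cv2.resize(c['pixels'][130:230,260:390],None,fx=6,fy=6,interpolation=cv2.INTER_CUBIC)[:,:,::-1])
"
```

```text
t 4.925 pos [ 0.5028 -0.0042  0.0049] jig mm [-69.9 -56.2] F [ 0.8  0.2 -0. ] w 0.0503
tool yaw err deg vs -jigy: 0.05 toolx [-5.e-04  0.e+00 -1.e+00]
```

View pics/c2.png

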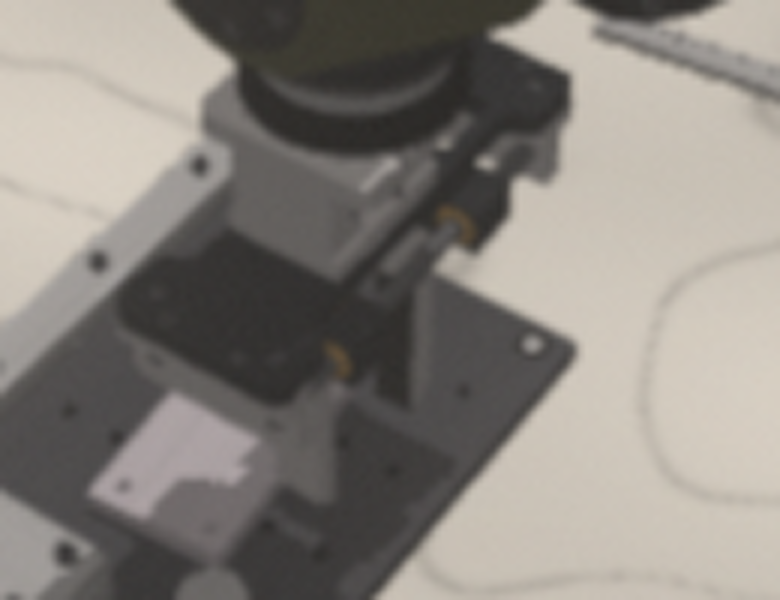

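Call:
step_arm(motion=[[[0.004,0,0,0,0,0],[0.004,0,0,0,0,0],[0.004,0,0,0,0,0],[0,0,0,0,0,0]]])

```text
time_s: 5.48
ee_pos: [0.5026, -0.0042, -0.0072]
eef_rot: [-0.062, 1.57, 3.057]
force: [0.7, 0.0, -0.8]
grip_width: 0.0504
```

```bash
python3 -c "
from st import *
st()
c=camera('side');cv2.imwrite('pics/c3.png',cv2.resize(c['pixels'][130:230,260:390],None,fx=6,fy=6,interpolation=cv2.INTER_CUBIC)[:,:,::-1])
"
```

```text
t 5.475 pos [ 0.5026 -0.0042 -0.0072] jig mm [-70.1 -56.2] F [ 0.7  0.  -0.8] w 0.0504
tool yaw err deg vs -jigy: 0.05 toolx [-7.e-04  1.e-04 -1.e+00]
```

View pics/c3.png

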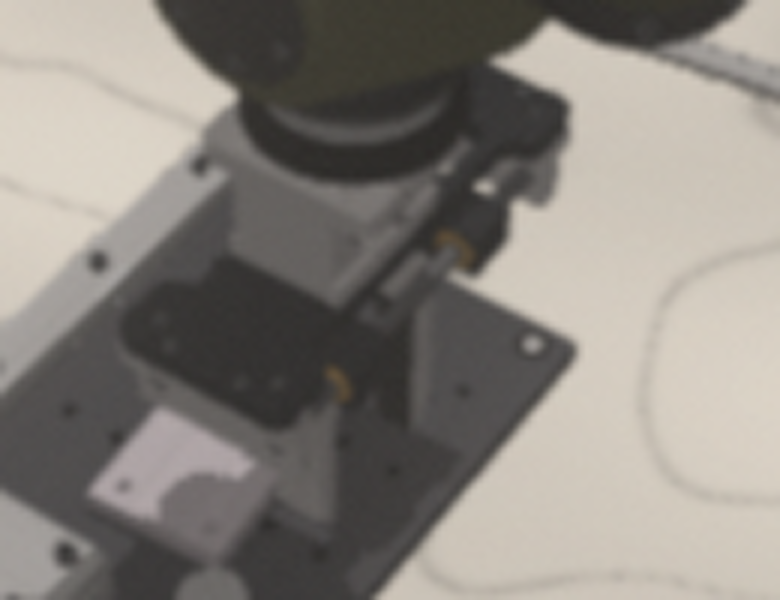

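```bash
python3 -c "
from st import *
c=np.load('side0.npz')
for nm,uv in(('near R',(333,541)),('far R',(412,430))):
  uv=(np.array(uv)+.5)/6-.5+[260,130]
  for z in(.012,.02,.025,.03,.035,.04): print(nm,z,1000*w2j(plane(c,uv,z))[0].round(4))
"
```

```text
near R 0.012 [-75.7 -33.1]
near R 0.02 [-79.1 -28.4]
near R 0.025 [-81.2 -25.5]
near R 0.03 [-83.3 -22.6]
near R 0.035 [-85.5 -19.6]
near R 0.04 [-87.6 -16.7]
far R 0.012 [-69.8 -96.5]
far R 0.02 [-73.3 -91.1]
far R 0.025 [-75.5 -87.7]
far R 0.03 [-77.7 -84.3]
far R 0.035 [-79.8 -80.9]
far R 0.04 [-82.  -77.5]
```

Call:
step_arm(motion=[[[0.002,0,0,0,0,0],[0.002,0,0,0,0,0]]])

```text
time_s: 5.78
ee_pos: [0.5029, -0.0042, -0.0109]
eef_rot: [3.123, 1.571, -0.041]
force: [0.1, 0.0, -0.2]
grip_width: 0.0503
```

Call:
step_arm(motion=[[[0.002,0,0,0,0,0],[0,0,0,0,0,0]]])

```text
time_s: 6.02
ee_pos: [0.5027, -0.0042, -0.0131]
eef_rot: [-0.066, 1.57, 3.053]
force: [-0.9, -0.4, 0.2]
grip_width: 0.0499
```

Call:
step_arm(motion=[[[0.0015,0,0,0,0,0],[0,0,0,0,0,0]]])

```text
time_s: 6.28
ee_pos: [0.5028, -0.0042, -0.0144]
eef_rot: [-0.213, 1.571, 2.906]
force: [0.8, -0.2, -0.1]
grip_width: 0.0504
```

Call:
step_arm(motion=[[[0.0015,0,0,0,0,0],[0,0,0,0,0,0]]])

```text
time_s: 6.52
ee_pos: [0.5028, -0.0042, -0.016]
eef_rot: [-0.001, 1.571, 3.119]
force: [0.3, 0.3, -0.2]
grip_width: 0.05
```

```bash
python3 -c "
from st import *
st()
c=camera('side');cv2.imwrite('pics/c4.png',cv2.resize(c['pixels'][170:240,270:370],None,fx=8,fy=8,interpolation=cv2.INTER_CUBIC)[:,:,::-1])
"
```

```text
t 6.525 pos [ 0.5028 -0.0042 -0.016 ] jig mm [-70.  -56.2] F [ 0.3  0.3 -0.2] w 0.05
tool yaw err deg vs -jigy: 0.06 toolx [-1.e-04  0.e+00 -1.e+00]
```

View pics/c4.png

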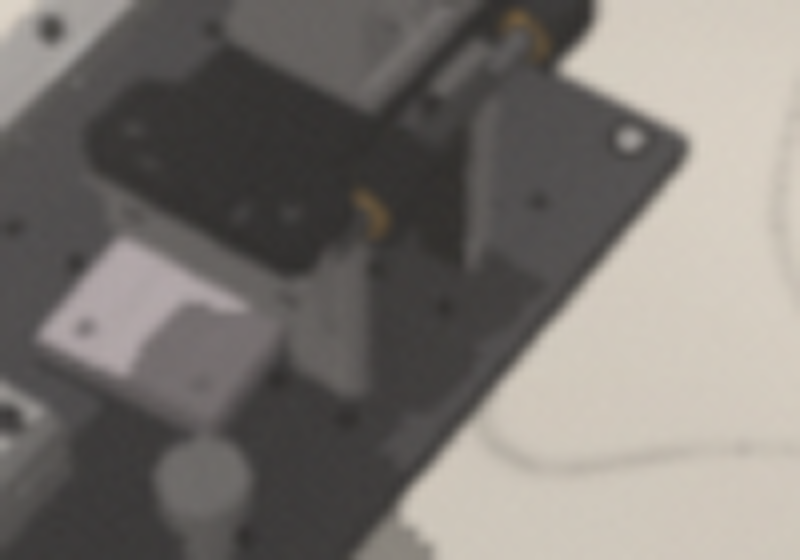

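```bash
python3 -c "
from st import *
c=np.load('side0.npz')
for nm,uv in(('near R',(358,398)),('near L',(298,362)),('far R',(475,268))):
  uv=(np.array(uv)+.5)/8-.5+[270,170]
  for z in(.012,.015,.018,.021,.025,.03): print(nm,z,1000*w2j(plane(c,uv,z))[0].round(4))
"
```

```text
near R 0.012 [-73.5 -33.1]
near R 0.015 [-74.7 -31.4]
near R 0.018 [-76.  -29.6]
near R 0.021 [-77.3 -27.8]
near R 0.025 [-79.1 -25.5]
near R 0.03 [-81.2 -22.6]
near L 0.012 [-51.4 -33.7]
near L 0.015 [-52.8 -31.9]
near L 0.018 [-54.2 -30.2]
near L 0.021 [-55.6 -28.4]
near L 0.025 [-57.4 -26. ]
near L 0.03 [-59.7 -23.1]
far R 0.012 [-74.3 -92.8]
far R 0.015 [-75.6 -90.8]
far R 0.018 [-76.9 -88.8]
far R 0.021 [-78.2 -86.8]
far R 0.025 [-79.9 -84.1]
far R 0.03 [-82.  -80.7]
```

Call:
step_arm(motion=[[[0.0015,0,0,0,0,0],[0,0,0,0,0,0]]])

```text
time_s: 6.82
ee_pos: [0.5028, -0.0042, -0.0174]
eef_rot: [-0.247, 1.571, 2.873]
force: [-0.2, -1.0, -0.2]
grip_width: 0.0498
```

Call:
step_arm(motion=[[[0.0015,0,0,0,0,0],[0,0,0,0,0,0]]])

```text
time_s: 7.08
ee_pos: [0.5028, -0.0042, -0.019]
eef_rot: [-0.147, 1.571, 2.972]
force: [0.9, 0.0, -0.4]
grip_width: 0.0496
```

Call:
step_arm(motion=[[[0.001,0,0,0,0,0],[0,0,0,0,0,0]]])

```text
time_s: 7.32
ee_pos: [0.5028, -0.0042, -0.0199]
eef_rot: [-0.123, 1.571, 2.997]
force: [-0.6, -0.0, 0.1]
grip_width: 0.0499
```

Call:
step_arm(motion=[[[0.001,0,0,0,0,0],[0,0,0,0,0,0]]])

```text
time_s: 7.58
ee_pos: [0.5028, -0.0042, -0.0209]
eef_rot: [0.021, 1.571, 3.14]
force: [-0.5, -0.1, -0.4]
grip_width: 0.0499
```

Call:
step_arm(motion=[[[0.001,0,0,0,0,0],[0,0,0,0,0,0]]])

```text
time_s: 7.82
ee_pos: [0.5028, -0.0042, -0.0219]
eef_rot: [-0.089, 1.571, 3.03]
force: [0.2, 0.4, 0.1]
grip_width: 0.0499
```

Call:
step_arm(motion=[[[0.001,0,0,0,0,0],[0,0,0,0,0,0]]])

```text
time_s: 8.07
ee_pos: [0.5028, -0.0042, -0.0229]
eef_rot: [-0.014, 1.571, 3.105]
force: [-0.4, -0.1, -0.0]
grip_width: 0.0498
```

Call:
step_arm(motion=[[[0.001,0,0,0,0,0],[0,0,0,0,0,0]]])

```text
time_s: 8.32
ee_pos: [0.5027, -0.0042, -0.0239]
eef_rot: [0.04, 1.571, -3.123]
force: [-0.3, -0.3, 0.3]
grip_width: 0.0501
```

```bash
python3 -c "
from st import *
st()
c=camera('side');cv2.imwrite('pics/c5.png',cv2.resize(c['pixels'][170:240,270:370],None,fx=8,fy=8,interpolation=cv2.INTER_CUBIC)[:,:,::-1])
"
```

```text
t 8.325 pos [ 0.5027 -0.0042 -0.0239] jig mm [-70.  -56.2] F [-0.3 -0.3  0.3] w 0.0501
tool yaw err deg vs -jigy: 0.05 toolx [-2.e-04 -0.e+00 -1.e+00]
```

View pics/c5.png

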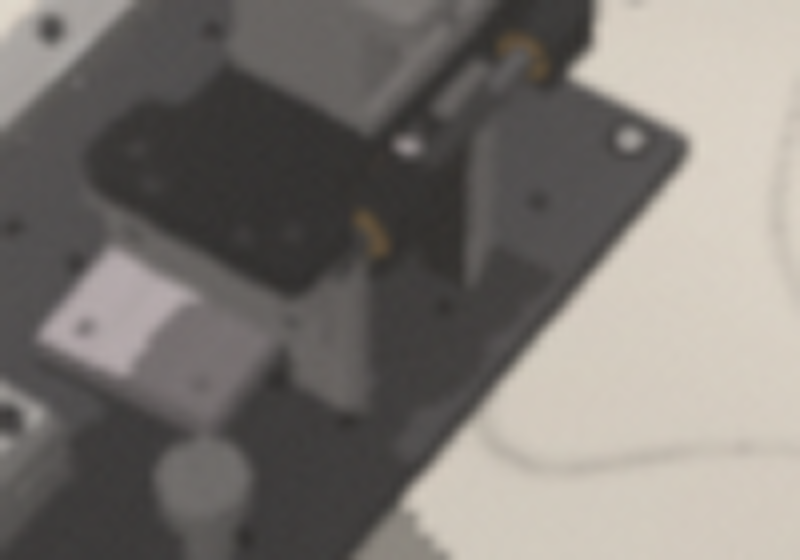

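Call:
step_arm(motion=[[[0,0,-0.005,0,0,0],[0,0,-0.005,0,0,0],[0,0,-0.004,0,0,0],[0,0,-0.004,0,0,0],[0,0,-0.004,0,0,0],[0,0,-0.004,0,0,0],[0,0,-0.004,0,0,0]]])

```text
time_s: 9.25
ee_pos: [0.533, -0.0049, -0.0239]
eef_rot: [0.104, 1.571, -3.06]
force: [-2.3, -0.8, 1.6]
grip_width: 0.05
```

```bash
python3 -c "
from st import *
st()
c=camera('side');cv2.imwrite('pics/d1.png',cv2.resize(c['pixels'][150:245,250:370],None,fx=6,fy=6,interpolation=cv2.INTER_CUBIC)[:,:,::-1])
"
```

```text
t 9.25 pos [ 0.533  -0.0049 -0.0239] jig mm [-39.7 -56.2] F [-2.3 -0.8  1.6] w 0.05
tool yaw err deg vs -jigy: 0.04 toolx [-2.e-04 -0.e+00 -1.e+00]
```

View pics/d1.png

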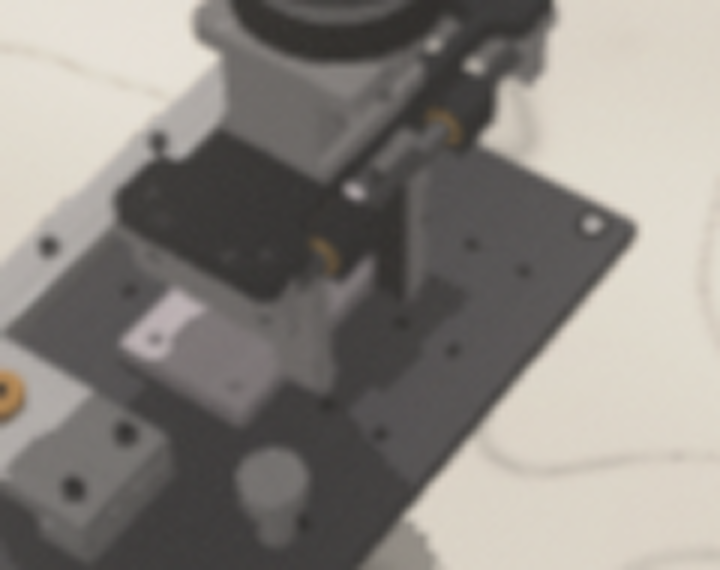

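Call:
step_arm(motion=[[[0,0,-0.005,0,0,0],[0,0,-0.005,0,0,0],[0,0,-0.005,0,0,0],[0,0,-0.005,0,0,0],[0,0,-0.005,0,0,0],[0,0,-0.005,0,0,0],[0,0,-0.004,0,0,0],[0,0,-0.002,0,0,0]]])

```text
time_s: 10.3
ee_pos: [0.569, -0.0057, -0.0239]
eef_rot: [-0.461, 1.571, 2.659]
force: [-2.5, 0.4, 1.0]
grip_width: 0.0499
```

```bash
python3 -c "
from st import *
st()
c=camera('side');cv2.imwrite('pics/d2.png',cv2.resize(c['pixels'][150:245,250:370],None,fx=6,fy=6,interpolation=cv2.INTER_CUBIC)[:,:,::-1])
"
```

```text
t 10.3 pos [ 0.569  -0.0057 -0.0239] jig mm [ -3.7 -56.2] F [-2.5  0.4  1. ] w 0.0499
tool yaw err deg vs -jigy: 0.05 toolx [-1.e-04  0.e+00 -1.e+00]
```

View pics/d2.png

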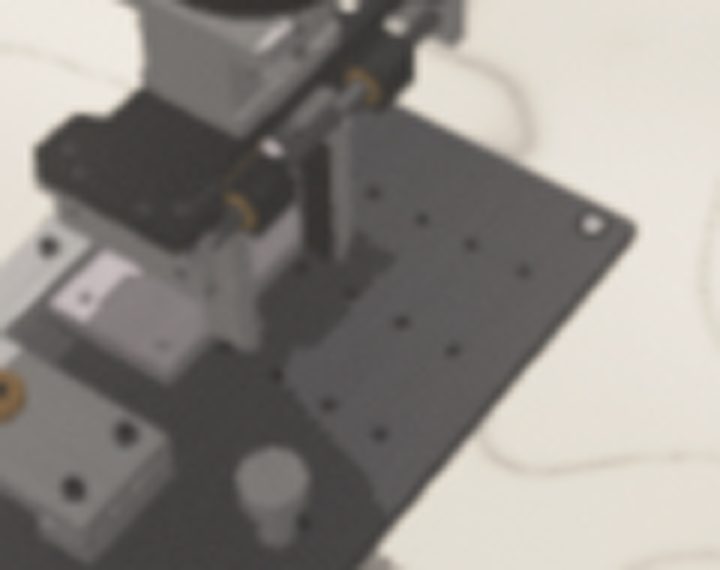

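Call:
step_arm(motion=[[[0,0,-0.002,0,0,0],[0,0,-0.001,0,0,0],[0,0,-0.001,0,0,0]]])

```text
time_s: 10.72
ee_pos: [0.5726, -0.0057, -0.0239]
eef_rot: [-0.099, 1.57, 3.02]
force: [-7.4, -0.5, 5.4]
grip_width: 0.05
```

Call:
step_arm(motion=[[[0,0,-0.001,0,0,0],[0,0,-0.001,0,0,0]]])

```text
time_s: 10.98
ee_pos: [0.5726, -0.0057, -0.024]
eef_rot: [-0.018, 1.565, 3.102]
force: [-21.2, 1.0, 16.3]
grip_width: 0.05
```

Call:
step_arm(motion=[[[0,0,0.003,0,0,0],[0,0,0.015,0,0,0],[-0.06,0,0,0,0,0],[0,0.04,-0.0275,0,0,0],[0,0.04,-0.0275,0,0,0]]], fingers=0.02)

```text
time_s: 11.6
ee_pos: [0.6114, -0.0875, 0.0374]
eef_rot: [2.967, 1.568, -0.196]
force: [0.1, 0.4, 1.1]
grip_width: 0.0205
```

Call:
step_arm(motion=[[[0,0,0,-10,0,0],[0,0,0,-10,0,0],[0,0,0,-10,0,0],[0,0,0,-10,0,0],[0,0,0,-10,0,0],[0,0,0,-10,0,0],[0,0,0,-10,0,0],[0,0,0,-10,0,0],[0,0,0,-10,0,0],[0,0,0,0,0,0]]])

```text
time_s: 12.85
ee_pos: [0.6103, -0.0866, 0.0362]
eef_rot: [1.415, 1.57, -0.179]
force: [0.3, -0.1, 0.2]
grip_width: 0.0203
```

```bash
python3 -c "
from st import *
s,M=st();print(M.round(3),s['qpos'].round(2))
c=camera('side');np.savez('side1.npz',**c);cv2.imwrite('pics/e1.png',cv2.resize(c['pixels'][140:270,220:370],None,fx=5,fy=5,interpolation=cv2.INTER_CUBIC)[:600,:,::-1])
c=camera('top');np.savez('top1.npz',**c);cv2.imwrite('pics/e2.png',cv2.resize(c['pixels'][120:230,222:384],None,fx=4,fy=4,interpolation=cv2.INTER_CUBIC)[:,:,::-1])
"
```

```text
t 12.85 pos [ 0.6103 -0.0866  0.0362] jig mm [  39.4 -136.2] F [ 0.3 -0.1  0.2] w 0.0203
tool yaw err deg vs -jigy: 89.99 toolx [ 7.e-04 -1.e-04 -1.e+00]
[[ 0.001  1.    -0.023]
 [-0.    -0.023 -1.   ]
 [-1.     0.001  0.   ]] [-0.2   0.57  1.45  0.    1.12 -0.18]
```

View pics/e1.png

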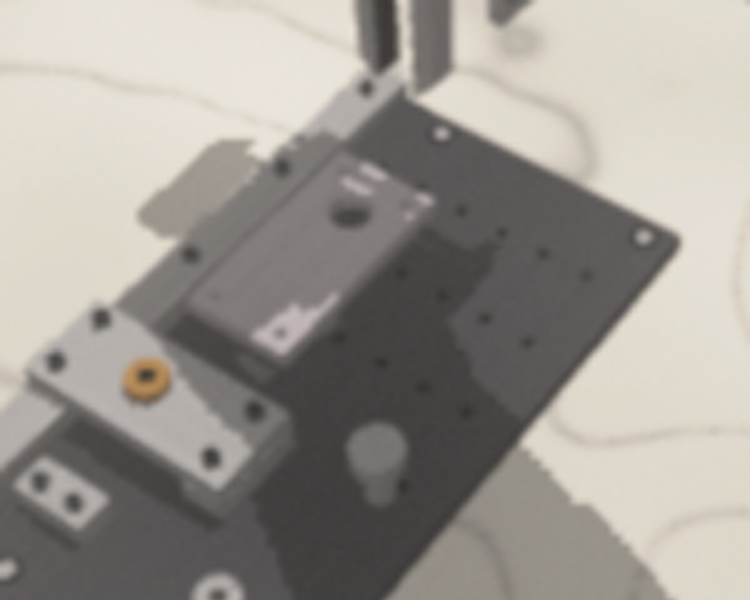

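View pics/e2.png

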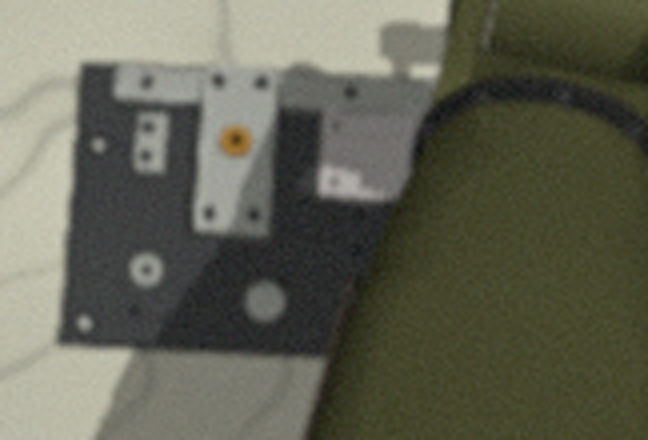

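```bash
python3 -c "
from st import *
c=np.load('side0.npz')
for uv in((435,203),(285,357),(340,150),(190,302)):
  uv=(np.array(uv)+.5)/5-.5+[220,140]; print(uv,1000*w2j(plane(c,uv,.022))[0].round(4))
for uv in ((450,75),(415,95),(385,72),(360,65)):
  uv=(np.array(uv)+.5)/5-.5+[220,140]; print(uv,[(z,(1000*w2j(plane(c,uv,z))[0]).round(1).tolist()) for z in (.06,.072,.08)])
"
```

```text
[306.6 180.2] [   8.1 -114.7]
[276.6 211. ] [8.4 3.6]
[287.6 169.6] [  69.6 -116.4]
[257.6 200. ] [66.5  3.9]
[309.6 154.6] [(0.06, [31.9, -161.8]), (0.072, [24.4, -151.8]), (0.08, [19.4, -145.2])]
[302.6 158.6] [(0.06, [37.8, -140.3]), (0.072, [30.3, -130.7]), (0.08, [25.2, -124.4])]
[296.6 154. ] [(0.06, [60.0, -144.8]), (0.072, [52.0, -135.1]), (0.08, [46.6, -128.7])]
[291.6 152.6] [(0.06, [73.3, -141.6]), (0.072, [65.1, -132.0]), (0.08, [59.6, -125.6])]
```

Call:
step_arm(motion=[[[0.02,-0.005,0,0,0,0],[0.025,0,0,0,0,0],[0.01,0,0,0,0,0],[0.0047,0,0,0,0,0],[0,0,0,0,0,0]]])

```text
time_s: 13.58
ee_pos: [0.6053, -0.0865, -0.0232]
eef_rot: [1.438, 1.57, -0.156]
force: [0.3, 0.1, 0.5]
grip_width: 0.0201
```

Call:
step_arm(motion=[[[0,0,-0.004,0,0,0],[0,0,-0.004,0,0,0],[0,0,-0.004,0,0,0],[0,0,-0.004,0,0,0],[0,0,-0.004,0,0,0],[0,0,-0.005,0,0,0],[0,0,-0.005,0,0,0],[0,0,-0.005,0,0,0]]])

```text
time_s: 14.58
ee_pos: [0.6058, -0.0511, -0.0236]
eef_rot: [3.041, 1.571, 1.448]
force: [-0.7, -3.1, 2.5]
grip_width: 0.02
```

```bash
python3 -c "
from st import *
s,M=st()
c=camera('side');cv2.imwrite('pics/g1.png',cv2.resize(c['pixels'][140:270,220:370],None,fx=5,fy=5,interpolation=cv2.INTER_CUBIC)[:600,:,::-1])
"
```

```text
t 14.575 pos [ 0.6058 -0.0511 -0.0236] jig mm [  34.1 -100.7] F [-0.7 -3.1  2.5] w 0.02
tool yaw err deg vs -jigy: 90.05 toolx [ 0.e+00  1.e-04 -1.e+00]
```

View pics/g1.png

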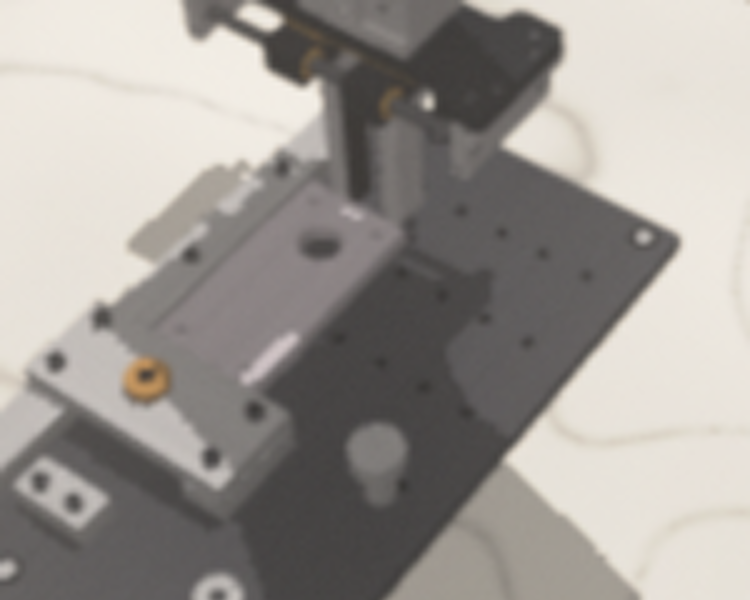

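Call:
step_arm(motion=[[[0,0,-0.005,0,0,0],[0,0,-0.005,0,0,0],[0,0,-0.005,0,0,0],[0,0,-0.005,0,0,0],[0,0,-0.005,0,0,0],[0,0,-0.005,0,0,0]]])

```text
time_s: 15.38
ee_pos: [0.6064, -0.0211, -0.0236]
eef_rot: [-1.968, 1.571, 2.722]
force: [-0.5, -1.0, 0.8]
grip_width: 0.0196
```

Call:
step_arm(motion=[[[0,0,-0.005,0,0,0],[0,0,-0.005,0,0,0],[0,0,-0.005,0,0,0],[0,0,-0.005,0,0,0],[0,0,-0.005,0,0,0],[0,0,-0.005,0,0,0]]])

```text
time_s: 16.12
ee_pos: [0.6071, 0.0089, -0.0236]
eef_rot: [-1.955, 1.571, 2.735]
force: [0.4, -0.6, -1.2]
grip_width: 0.0198
```

```bash
python3 -c "
from st import *
s,M=st()
c=camera('side');cv2.imwrite('pics/g2.png',cv2.resize(c['pixels'][140:270,220:370],None,fx=5,fy=5,interpolation=cv2.INTER_CUBIC)[:600,:,::-1])
"
```

```text
t 16.125 pos [ 0.6071  0.0089 -0.0236] jig mm [ 34.  -40.7] F [ 0.4 -0.6 -1.2] w 0.0198
tool yaw err deg vs -jigy: 90.05 toolx [-1.e-04  1.e-04 -1.e+00]
```

View pics/g2.png

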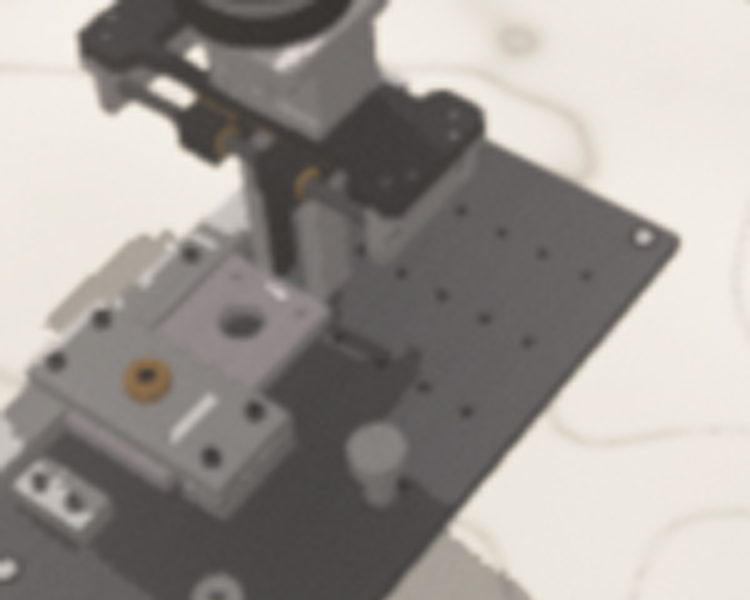

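Call:
step_arm(motion=[[[0,0,-0.005,0,0,0],[0,0,-0.005,0,0,0],[0,0,-0.004,0,0,0],[0,0,-0.002,0,0,0]]])

```text
time_s: 16.68
ee_pos: [0.6074, 0.0248, -0.0236]
eef_rot: [-1.779, 1.571, 2.911]
force: [-0.3, -0.3, -1.6]
grip_width: 0.0201
```

Call:
step_arm(motion=[[[0,0,-0.0015,0,0,0],[0,0,-0.001,0,0,0]]])

```text
time_s: 16.92
ee_pos: [0.6075, 0.027, -0.0236]
eef_rot: [-1.606, 1.571, 3.084]
force: [0.4, -1.3, -0.9]
grip_width: 0.02
```

Call:
step_arm(motion=[[[0,0,-0.001,0,0,0],[0,0,0,0,0,0]]])

```text
time_s: 17.18
ee_pos: [0.6076, 0.0281, -0.0235]
eef_rot: [2.356, 1.571, 0.763]
force: [0.2, 0.4, 1.0]
grip_width: 0.0198
```

Call:
step_arm(motion=[[[0,0,-0.001,0,0,0],[0,0,-0.001,0,0,0]]])

```text
time_s: 17.42
ee_pos: [0.6077, 0.03, -0.0235]
eef_rot: [1.121, 1.571, -0.472]
force: [0.8, -1.2, 0.3]
grip_width: 0.0202
```

Call:
step_arm(motion=[[[0,0,-0.001,0,0,0],[0,0,0,0,0,0]]])

```text
time_s: 17.68
ee_pos: [0.6076, 0.0308, -0.0235]
eef_rot: [0.238, 1.571, -1.355]
force: [0.3, -3.4, 0.9]
grip_width: 0.0206
```

```bash
python3 -c "
from st import *
s,M=st()
c=camera('side');cv2.imwrite('pics/g3.png',cv2.resize(c['pixels'][170:270,200:320],None,fx=6,fy=6,interpolation=cv2.INTER_CUBIC)[:600,:,::-1])
"
```

```text
t 17.675 pos [ 0.6076  0.0308 -0.0235] jig mm [ 34.1 -18.8] F [ 0.3 -3.4  0.9] w 0.0206
tool yaw err deg vs -jigy: 90.06 toolx [ 1.e-04 -3.e-04 -1.e+00]
```

View pics/g3.png

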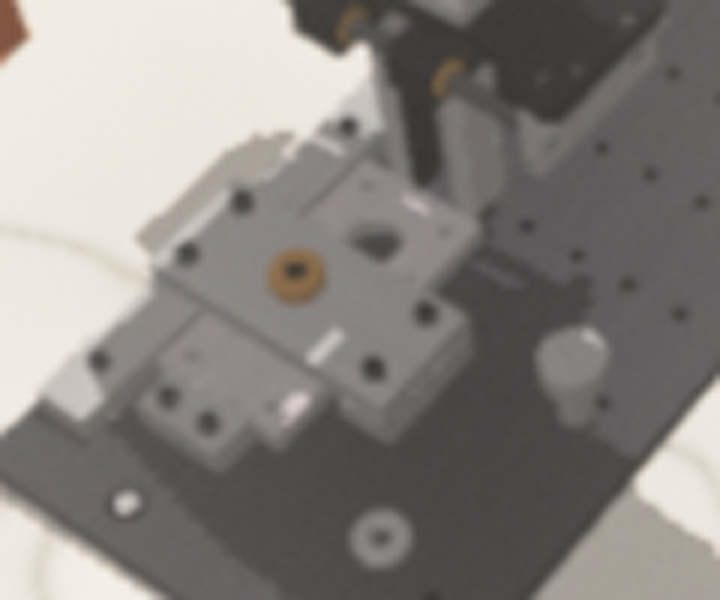

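Leading end is at the stop (150–250, 400). Press a little more to confirm contact.

Call:
step_arm(motion=[[[0,0,-0.001,0,0,0],[0,0,0,0,0,0]]])

```text
time_s: 17.98
ee_pos: [0.6077, 0.031, -0.0235]
eef_rot: [-0.015, 1.569, -1.608]
force: [-0.3, -9.1, 1.2]
grip_width: 0.0199
```

Call:
step_arm(motion=[[[0,0,-0.0005,0,0,0],[0,0,0,0,0,0]]])

```text
time_s: 18.23
ee_pos: [0.6077, 0.031, -0.0235]
eef_rot: [-0.057, 1.569, -1.65]
force: [-0.5, -11.0, 0.8]
grip_width: 0.0203
```

Call:
step_arm(motion=[[[0,0,0.003,0,0,0],[0,0,0.012,0,0,0],[-0.06,0,0,0,0,0],[0,-0.033,-0.021,0,0,0],[0,-0.033,-0.022,0,0,0],[0,0,0,0,0,0],[0,0,0,0,0,0]]], fingers=0.0)

```text
time_s: 19.1
ee_pos: [0.5428, 0.0616, 0.0367]
eef_rot: [1.742, 1.57, 0.149]
force: [0.2, -0.4, -0.2]
grip_width: 0.0002
```

```bash
python3 -c "
from st import *
s,M=st()
c=camera('side');cv2.imwrite('pics/k1.png',cv2.resize(c['pixels'][150:270,200:340],None,fx=5,fy=5,interpolation=cv2.INTER_CUBIC)[:600,:,::-1])
"
```

```text
t 19.1 pos [0.5428 0.0616 0.0367] jig mm [-31.4  10.5] F [ 0.2 -0.4 -0.2] w 0.0002
tool yaw err deg vs -jigy: 90.05 toolx [ 7.e-04  1.e-04 -1.e+00]
```

View pics/k1.png

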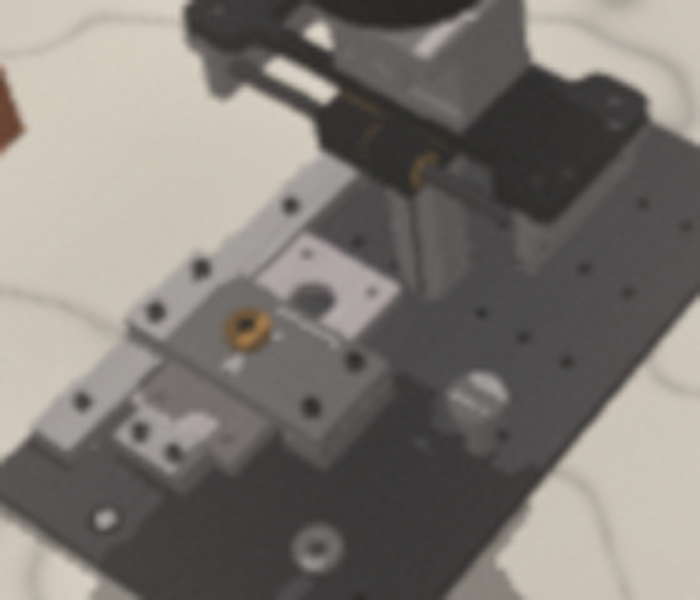

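Call:
step_arm(motion=[[[0.025,0,0,0,0,0],[0.025,0,0,0,0,0],[0.0095,0,0,0,0,0],[0,0,0,0,0,0],[0,0.006,0,0,0,0],[0,0.006,0,0,0,0],[0,0.006,0,0,0,0],[0,0.004,0,0,0,0],[0,0.003,0,0,0,0]]])

```text
time_s: 20.27
ee_pos: [0.5675, 0.0614, -0.0231]
eef_rot: [2.923, 1.571, 1.33]
force: [-0.5, 0.1, -0.0]
grip_width: 0.0005
```

Call:
step_arm(motion=[[[0,0.001,0,0,0,0],[0,0.001,0,0,0,0]]])

```text
time_s: 20.52
ee_pos: [0.5693, 0.0614, -0.0231]
eef_rot: [-1.705, 1.571, 2.986]
force: [0.2, 1.1, 0.2]
grip_width: 0.0007
```

Call:
step_arm(motion=[[[0,0.001,0,0,0,0],[0,0.001,0,0,0,0]]])

```text
time_s: 20.78
ee_pos: [0.5713, 0.0613, -0.023]
eef_rot: [-1.665, 1.571, 3.025]
force: [-0.7, 0.1, -0.8]
grip_width: 0.0008
```

Call:
step_arm(motion=[[[0,0.001,0,0,0,0],[0,0,0,0,0,0]]])

```text
time_s: 21.02
ee_pos: [0.5723, 0.0613, -0.0231]
eef_rot: [0.769, 1.571, -0.824]
force: [-0.6, -0.1, -0.1]
grip_width: 0.0008
```

Call:
step_arm(motion=[[[0,0.001,0,0,0,0],[0,0,0,0,0,0]]])

```text
time_s: 21.28
ee_pos: [0.5733, 0.0613, -0.0231]
eef_rot: [1.279, 1.571, -0.314]
force: [0.2, -0.3, -0.0]
grip_width: 0.0008
```

Call:
step_arm(motion=[[[0,0.001,0,0,0,0],[0,0,0,0,0,0]]])

```text
time_s: 21.52
ee_pos: [0.5742, 0.0612, -0.0231]
eef_rot: [-1.245, 1.571, -2.838]
force: [-0.8, 0.1, 0.8]
grip_width: 0.0005
```

```bash
python3 -c "
from st import *
s,M=st()
c=camera('side');cv2.imwrite('pics/k2.png',cv2.resize(c['pixels'][165:265,210:310],None,fx=6,fy=6,interpolation=cv2.INTER_CUBIC)[:600,:,::-1])
"
```

```text
t 21.525 pos [ 0.5742  0.0612 -0.0231] jig mm [-0.  10.8] F [-0.8  0.1  0.8] w 0.0005
tool yaw err deg vs -jigy: 90.05 toolx [-2.e-04 -1.e-04 -1.e+00]
```

View pics/k2.png

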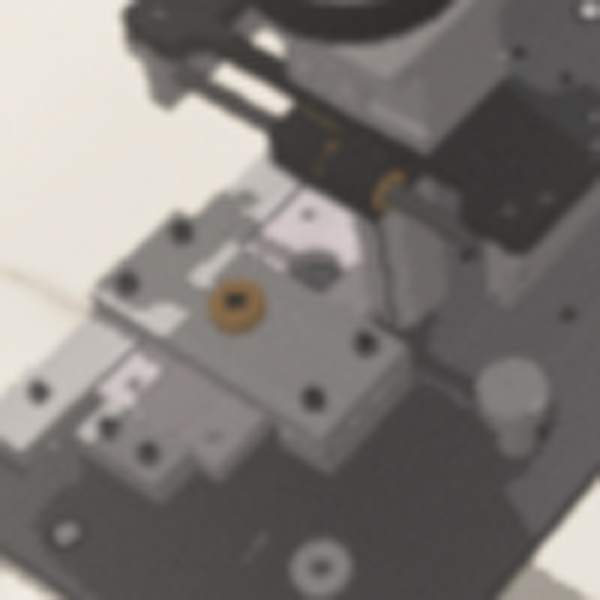

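Call:
step_arm(motion=[[[0,0.001,0,0,0,0],[0,0,0,0,0,0]]])

```text
time_s: 21.82
ee_pos: [0.5745, 0.0612, -0.0232]
eef_rot: [-1.488, 1.569, -3.081]
force: [-4.8, -0.7, 3.0]
grip_width: 0.0005
```

Call:
step_arm(motion=[[[0,0.001,0,0,0,0],[0,0,0,0,0,0]]])

```text
time_s: 22.08
ee_pos: [0.5746, 0.0612, -0.0234]
eef_rot: [-1.504, 1.567, -3.096]
force: [-12.0, -1.2, 6.8]
grip_width: 0.0003
```

Call:
step_arm(motion=[[[0,0.001,0,0,0,0],[0,0,0,0,0,0]]])

```text
time_s: 22.32
ee_pos: [0.5747, 0.0611, -0.0235]
eef_rot: [-1.507, 1.564, -3.1]
force: [-18.3, -0.2, 10.9]
grip_width: 0.0002
```

Call:
step_arm(motion=[[[0,-0.004,0,0,0,0],[0,-0.015,0,0,0,0],[-0.06,0,0,0,0,0],[-0.06,0,0,0,0,0],[0,-0.01,0.06,0,0,0],[0,-0.01,0.06,0,0,0],[0,-0.01,0.06,0,0,0],[0,-0.01,0.06,0,0,0],[0,-0.01,0.06,0,0,0],[0,-0.01,0.06,0,0,0],[0,0,0,0,0,0]]])

```text
time_s: 23.7
ee_pos: [0.4893, -0.3004, 0.0967]
eef_rot: [0.589, 1.57, -1.008]
force: [0.8, 1.2, 0.1]
grip_width: 0.0004
```

```bash
python3 - <<'E'
from st import *
st()
for n,f in(('top',5),('side',4)):
    c=camera(n);np.savez(n+"2.npz",**c);r=ROI[n]
    o=cv2.resize(c['pixels'][r[0]:r[0]+140 if n=='side' else r[1],r[2]:r[3]],None,fx=f,fy=f,interpolation=cv2.INTER_CUBIC)[:,:,::-1].copy()
    cv2.imwrite(f'pics/z_{n}.png',o)
E
```

```text
t 23.7 pos [ 0.4893 -0.3004  0.0967] jig mm [ -76.6 -352.7] F [0.8 1.2 0.1] w 0.0004
tool yaw err deg vs -jigy: 89.8 toolx [ 4.e-04 -6.e-04 -1.e+00]
```

View pics/z_top.png

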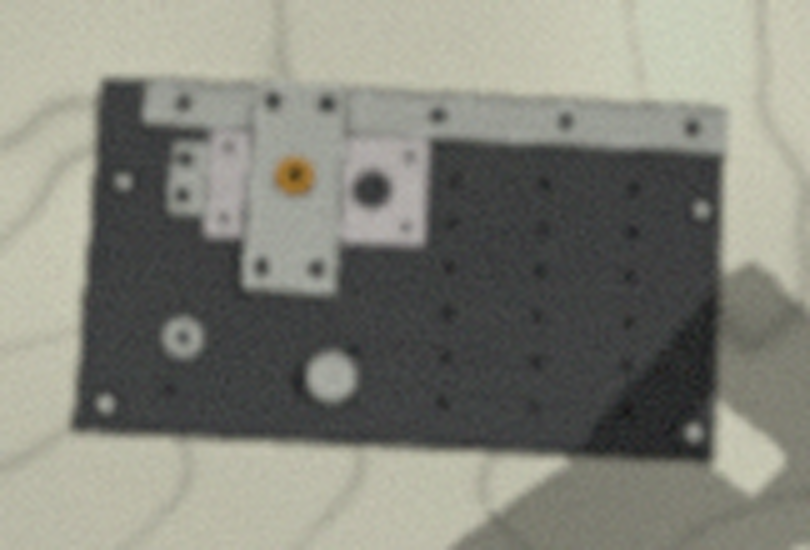

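View pics/z_side.png

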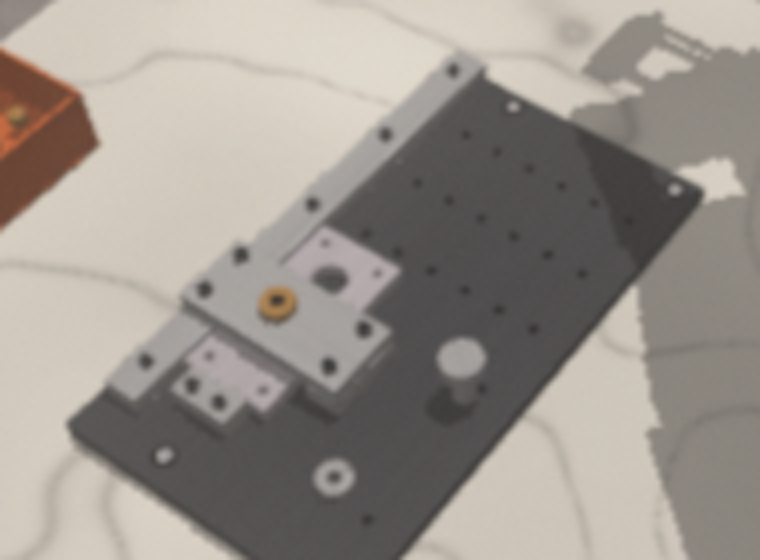

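```bash
python3 - <<'E'
from jig import *
c=np.load("top2.npz");L,roi=load(c,"top")
H=lambda x,y:proj(c,np.r_[j2w(np.array([x,y])/1000),.022])[0]
# edge crossings (bright->dark) along jig lines at z=.022
def edge(p0,p1,N=200):
    P=np.array([H(*(np.array(p0)+(np.array(p1)-p0)*t)) for t in np.linspace(0,1,N)])
    v=cv2.remap(L,*[a.astype(np.float32).reshape(1,-1) for a in fromx(roi,P).T],cv2.INTER_LINEAR).ravel().astype(float)
    th=(v[:20].mean()+v[-20:].mean())/2;i=np.argmax(v<th);return (np.array(p0)+(np.array(p1)-p0)*i/(N-1)).round(1)
print("-x side x at y:",[(y,edge((20,y),(-5,y))[0]) for y in(-6,0,5,10,20,28,92,97,102,107)])
print("trail end y at x:",[(x,edge((x,5 if x<25 or x>55 else 0),(x,-25))[1]) for x in(15,20,30,40,50,60,64)])
print("lead end y at x (free part):",[(x,edge((x,100),(x,125))[1]) for x in(13,15,17,63,65)])
E
```

```text
-x side x at y: [(-6, np.float64(9.2)), (0, np.float64(8.4)), (5, np.float64(9.2)), (10, np.float64(9.6)), (20, np.float64(9.2)), (28, np.float64(9.2)), (92, np.float64(8.8)), (97, np.float64(8.3)), (102, np.float64(8.2)), (107, np.float64(8.9))]
trail end y at x: [(15, np.float64(-11.6)), (20, np.float64(-12.0)), (30, np.float64(-11.3)), (40, np.float64(-11.2)), (50, np.float64(-11.3)), (60, np.float64(-11.9)), (64, np.float64(-11.6))]
lead end y at x (free part): [(13, np.float64(110.6)), (15, np.float64(110.9)), (17, np.float64(111.2)), (63, np.float64(111.6)), (65, np.float64(111.2))]
```

Call:
step_arm(motion=[[[0,0.0073,-0.0565,0,0,0],[0,0.0073,-0.0565,0,0,0],[0,0.0073,-0.0565,0,0,0],[0,0.0073,-0.0565,0,0,0],[0,0.0073,-0.0565,0,0,0],[0,0.0073,-0.0565,0,0,0],[0,0.0073,-0.0565,0,0,0],[0,0.0073,-0.0565,0,0,0],[0,0,0,0,0,0],[0.04,0,0,0,0,0],[0,0,0,0,0,0]]])

```text
time_s: 25.18
ee_pos: [0.5567, 0.1536, 0.0549]
eef_rot: [-1.343, 1.566, -2.935]
force: [-0.2, 0.0, 1.6]
grip_width: 0.0005
```

```bash
python3 -c "
from st import *
s,M=st()
c=camera('side');cv2.imwrite('pics/m1.png',cv2.resize(c['pixels'][165:275,200:310],None,fx=5,fy=5,interpolation=cv2.INTER_CUBIC)[:600,:,::-1])
"
```

```text
t 25.175 pos [0.5567 0.1536 0.0549] jig mm [-19.7 102.8] F [-0.2  0.   1.6] w 0.0005
tool yaw err deg vs -jigy: 90.1 toolx [-0.0047 -0.001  -1.    ]
```

View pics/m1.png

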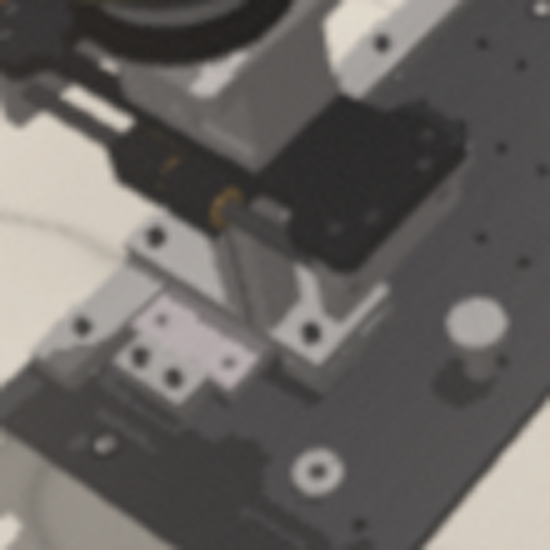

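Call:
step_arm(motion=[[[0,0,0.001,0,0,0],[0.03,0,0,0,0,0],[0.03,0,0,0,0,0],[0.0125,0,0,0,0,0],[0.005,0,0,0,0,0],[0,0,0,0,0,0]]])

```text
time_s: 25.98
ee_pos: [0.5592, 0.1527, -0.0197]
eef_rot: [1.758, 1.57, 0.165]
force: [-0.2, 0.6, 0.2]
grip_width: 0.0007
```

```bash
python3 -c "
from st import *
s,M=st()
c=camera('side');cv2.imwrite('pics/m2.png',cv2.resize(c['pixels'][165:275,200:310],None,fx=5,fy=5,interpolation=cv2.INTER_CUBIC)[:600,:,::-1])
"
```

```text
t 25.975 pos [ 0.5592  0.1527 -0.0197] jig mm [-17.1 101.9] F [-0.2  0.6  0.2] w 0.0007
tool yaw err deg vs -jigy: 90.05 toolx [ 1.1e-03  2.0e-04 -1.0e+00]
```

View pics/m2.png

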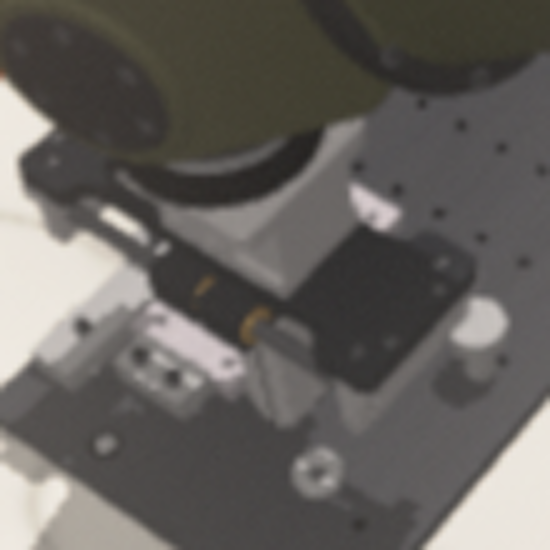

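Call:
step_arm(motion=[[[0.0028,0,0,0,0,0],[0,0.005,0,0,0,0],[0,0.005,0,0,0,0],[0,0.004,0,0,0,0],[0,0.002,0,0,0,0]]])

```text
time_s: 26.65
ee_pos: [0.575, 0.1522, -0.0234]
eef_rot: [1.666, 1.571, 0.073]
force: [-0.5, -0.8, 0.8]
grip_width: 0.0004
```

Call:
step_arm(motion=[[[0,0.001,0,0,0,0],[0,0,0,0,0,0]]])

```text
time_s: 26.9
ee_pos: [0.5757, 0.1522, -0.0234]
eef_rot: [-1.41, 1.571, -3.003]
force: [-0.0, -0.1, -0.7]
grip_width: 0.0006
```

Call:
step_arm(motion=[[[0,0.001,0,0,0,0],[0,0,0,0,0,0]]])

```text
time_s: 27.15
ee_pos: [0.5762, 0.1523, -0.0235]
eef_rot: [-1.485, 1.57, -3.078]
force: [-3.6, 0.7, 0.7]
grip_width: 0.0007
```

Call:
step_arm(motion=[[[0,0.001,0,0,0,0],[0,0,0,0,0,0]]])

```text
time_s: 27.4
ee_pos: [0.5764, 0.1522, -0.0236]
eef_rot: [-1.465, 1.568, -3.058]
force: [-9.4, 0.6, 4.5]
grip_width: 0.0002
```

Call:
step_arm(motion=[[[0,0.001,0,0,0,0],[0,0,0,0,0,0]]])

```text
time_s: 27.65
ee_pos: [0.5764, 0.1522, -0.0238]
eef_rot: [-1.456, 1.565, -3.049]
force: [-15.9, 0.5, 8.2]
grip_width: 0.0004
```

Call:
step_arm(motion=[[[0,0.001,0,0,0,0],[0,0,0,0,0,0]]])

```text
time_s: 27.9
ee_pos: [0.5765, 0.1522, -0.0238]
eef_rot: [-1.452, 1.563, -3.045]
force: [-21.5, -0.0, 12.0]
grip_width: 0.0001
```

Call:
step_arm(motion=[[[0,-0.004,0,0,0,0],[0,-0.014,0,0,0,0],[-0.04,0,0,0,0,0],[-0.04,0,0,0,0,0],[0,0.0168,0.0447,0,0,0],[0,0.0168,0.0447,0,0,0],[0,0.0168,0.0447,0,0,0],[0,0,0,0,0,0]]], fingers=0.02)

```text
time_s: 28.9
ee_pos: [0.61, 0.0145, 0.0566]
eef_rot: [1.206, 1.57, -0.391]
force: [-0.5, -0.2, 0.1]
grip_width: 0.02
```

```bash
python3 -c "
from st import *
s,M=st()"
```

```text
t 28.9 pos [0.61   0.0145 0.0566] jig mm [ 36.8 -35. ] F [-0.5 -0.2  0.1] w 0.02
tool yaw err deg vs -jigy: 89.85 toolx [ 9.e-04 -4.e-04 -1.e+00]
```

Contact earlier came at TCP y ≈ 0.031; descend and push.

Call:
step_arm(motion=[[[0.04,0,0,0,0,0],[0.03,0,0,0,0,0],[0.01,0,0,0,0,0],[0,0,-0.004,0,0,0],[0,0,-0.005,0,0,0],[0,0,-0.004,0,0,0],[0,0,-0.002,0,0,0]]])

```text
time_s: 29.78
ee_pos: [0.61, 0.0311, -0.0223]
eef_rot: [0.526, 1.568, -1.067]
force: [-1.0, -17.6, 4.9]
grip_width: 0.0202
```

Call:
step_arm(motion=[[[0,0,-0.001,0,0,0],[0,0,0,0,0,0]]])

```text
time_s: 30.02
ee_pos: [0.61, 0.031, -0.0222]
eef_rot: [0.395, 1.567, -1.198]
force: [-1.8, -16.7, 4.9]
grip_width: 0.0202
```

Call:
step_arm(motion=[[[0,0,-0.001,0,0,0],[0,0,0,0,0,0]]])

```text
time_s: 30.28
ee_pos: [0.61, 0.0311, -0.0222]
eef_rot: [0.282, 1.566, -1.312]
force: [-2.2, -23.4, 4.9]
grip_width: 0.0198
```

Call:
step_arm(motion=[[[0,0,0.004,0,0,0],[0,0,0.015,0,0,0],[-0.06,0,0,0,0,0],[-0.05,0,0,0,0,0],[0,-0.02,0.06,0,0,0],[0,-0.02,0.06,0,0,0],[0,-0.02,0.06,0,0,0],[0,-0.02,0.06,0,0,0],[0,-0.02,0.06,0,0,0],[0,0,0,0,0,0]]])

```text
time_s: 31.52
ee_pos: [0.502, -0.2826, 0.0867]
eef_rot: [0.448, 1.57, -1.15]
force: [0.7, -0.3, -1.0]
grip_width: 0.0201
```

```bash
python3 - <<'E'
from st import *
st()
for n,f in(('top',5),('side',4)):
    c=camera(n);np.savez(n+"3.npz",**c);r=ROI[n]
    cv2.imwrite(f'pics/y_{n}.png',cv2.resize(c['pixels'][r[0]:r[0]+140 if n=='side' else r[1],r[2]:r[3]],None,fx=f,fy=f,interpolation=cv2.INTER_CUBIC)[:,:,::-1])
c=np.load("top3.npz");L,roi=load(c,"top")
H=lambda x,y:proj(c,np.r_[j2w(np.array([x,y])/1000),.022])[0]
def edge(p0,p1,N=200):
    P=np.array([H(*(np.array(p0)+(np.array(p1)-p0)*t)) for t in np.linspace(0,1,N)])
    v=cv2.remap(L,*[a.astype(np.float32).reshape(1,-1) for a in fromx(roi,P).T],cv2.INTER_LINEAR).ravel().astype(float)
    th=(v[:20].mean()+v[-20:].mean())/2;i=np.argmax(v<th);return (np.array(p0)+(np.array(p1)-p0)*i/(N-1)).round(1)
print("-x:",[(y,float(edge((20,y),(-5,y))[0])) for y in(-6,0,5,10,20,28,92,97,102,107)])
print("trail:",[(x,float(edge((x,5 if x<25 or x>55 else 0),(x,-25))[1])) for x in(15,20,30,40,50,60,64)])
print("lead:",[(x,float(edge((x,100),(x,125))[1])) for x in(13,15,17,63,65)])
E
```

```text
t 31.525 pos [ 0.502  -0.2826  0.0867] jig mm [ -64.3 -334.5] F [ 0.7 -0.3 -1. ] w 0.0201
tool yaw err deg vs -jigy: 89.78 toolx [ 1.e-04 -3.e-04 -1.e+00]
-x: [(-6, 9.1), (0, 8.3), (5, 8.9), (10, 9.6), (20, 9.1), (28, 9.3), (92, 9.2), (97, 8.4), (102, 8.2), (107, 9.3)]
trail: [(15, -11.4), (20, -12.0), (30, -11.3), (40, -11.2), (50, -11.3), (60, -11.9), (64, -11.6)]
lead: [(13, 110.6), (15, 110.9), (17, 111.2), (63, 111.6), (65, 111.2)]
```

View pics/y_top.png

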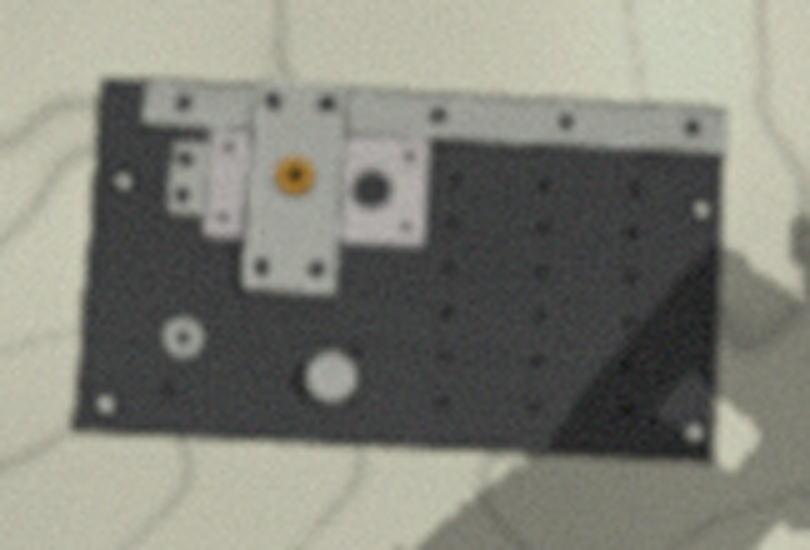

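View pics/y_side.png

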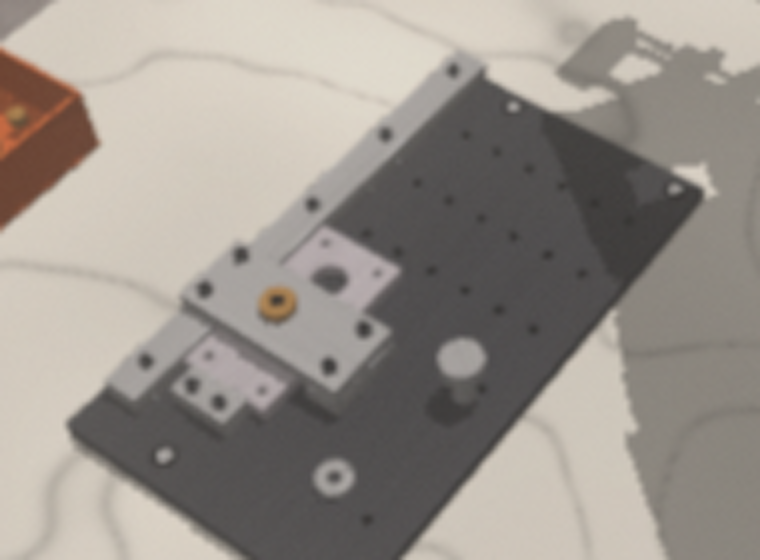

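```bash
python3 -c "
from station import ticket
print(ticket.hand_in())"
```

```text
the job is handed in; nothing more can be done
None
```

The plate is home: flat against the fence, slid under the bridge and touching the end stop. I handed the job in at about 31.5 s with the gripper clear of everything.

**What I did:**
- I pushed the plate sideways onto the fence with two fingertips, then slid it from its trailing end to the stop.
- I pressed it again at the trailing side, at the leading side and at the trailing end. Contact was firm each time at about 18–23 N, and the second end push stopped at the same place as the first (y = 0.031 m).

**Last checks:**
- **Along the fence:** in the final top picture the plate's free long side lies at jig x ≈ 9 along its whole length (10 nominal). It is square to within the roughly 1 mm edge blur.
- **Along the jig:** its ends read y ≈ −11.5 and 111 (−10 and 110 nominal). The centre is then about 50, which matches the seat.
- **Bystanders:** the bushing and bearing are at the same pixels as in the first picture. I did not measure the things on the bench again, but nothing went near them.

**What disagreed:**
- **Fingertip height:** the pictures showed the fingertips about 35–37 mm above the reported TCP height. My first sideways pass therefore went over the plate without touching it. I lowered the tool in small steps while watching the force and pictures, so all the later moves were made at negative reported heights. I never touched the base to fix the exact offset.
- **Triangulated heights:** these scattered by a few mm. The plate top came out at 19–23 mm (22 expected) and the base corners at 2–10 mm (12 expected).

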